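Unscrew the storage jar and put the sample vials away

TASK

Put the loose sample vials away in the white screw-top storage jar: take the spoon off its lid and lay it down on the table well clear of the jar, unscrew the black lid and lay it flat and centred on whichever of the two rubber pads of the wooden rest has no pot standing on it, then put every vial from the steel tray into the open jar. Leave the pot and the small brown bottle standing where they are.

Things in the scene. Friction and masses are not known exactly. Their poses are not given: they have to be found in the camera images.
- jar: white round storage jar, bolted down: flange 116 mm across and 6 mm thick, body 88 mm across up to a shoulder 56 mm above the table, then a threaded neck 54 mm across up to the rim 82 mm above the table; hollow, 80 mm wide inside; inner floor 6 mm above the table, domed up 12 mm in the middle. Origin: on its axis at table height; z up.
- jar_mouth (a point): centre of the jar's round mouth, at rim height, 82 mm above the table; the opening is 49 mm across. Covered by the lid at the start.
- lid_center (a point): black screw lid, 66 mm across, 30 mm high, 60 g, flat top, hollow below; centre, half-way up (15 mm below its top, which is 90 mm above the table when shut); z out of its top. Right-hand thread, light running: turned anticlockwise seen from above it rises 7 mm a turn and is free after 2.0 turns (give or take 0.1), 14 mm up; it cannot be pulled off before, and stays where it is left.
- spoon_center (a point): weighing spoon with a black handle, 148 mm long, lying across the top of the lid; this point is the middle of its length, 5 mm above its underside. Its y axis runs along its length, z up; where it is gripped (the middle) it is 16 mm wide along its x and about 10 mm thick, 40 g.
- pad_left (a point): centre of the top of one of the two black rubber pads (88 mm across, 10 mm above the table) on the fixed wooden rest board (105 x 245 x 8 mm): the pad towards +y. The pads are 124 mm apart along the board's y; z up.
- pad_right (a point): the same for the pad towards -y.
- tray: flat steel tray the vials stand in, 155 mm (x) by 135 mm (y), fixed; floor 2 mm above the table, rim 8 mm high and 4 mm wide. Origin: centre, at table height; z up.
- brown_bottle_center (a point): small brown bottle, 45 mm across, 89 mm high, a bystander; centre, half-way up.
- pot_left_center (a point): clear specimen pot with a black lid, 50 mm across, 65 mm high, standing on the left pad; centre, half-way up. Only one of pot_left and pot_right is there; the other reads None and its pad is free.
- pot_right_center (a point): clear specimen pot with a black lid, 50 mm across, 65 mm high, standing on the right pad; centre, half-way up. Only one of pot_left and pot_right is there; the other reads None and its pad is free.
- vial_0_center (a point): small clear vial with a grey cap, 22 mm across (cap 18 mm), 35 mm high, 20 g, standing in the steel tray at the start; centre, half-way up, z along its axis towards the cap. Three or four vials are there; an absent one reads None from the start.
- vial_1_center (a point): small clear vial with a grey cap, 22 mm across (cap 18 mm), 35 mm high, 20 g, standing in the steel tray at the start; centre, half-way up, z along its axis towards the cap. Three or four vials are there; an absent one reads None from the start.
- vial_2_center (a point): small clear vial with a grey cap, 22 mm across (cap 18 mm), 35 mm high, 20 g, standing in the steel tray at the start; centre, half-way up, z along its axis towards the cap. Three or four vials are there; an absent one reads None from the start.
- vial_3_center (a point): small clear vial with a grey cap, 22 mm across (cap 18 mm), 35 mm high, 20 g, standing in the steel tray at the start; centre, half-way up, z along its axis towards the cap. Three or four vials are there; an absent one reads None from the start.
Mind the look-alikes: they are no part of the job. Of the things that look like the part that bears lid_center, the larger one is meant.

How it is judged:
By the outcome, as a careful person would: the job done as asked, in the order asked, and still so for the second after the job is handed in, with the robot touching nothing.
Of pot_left, pot_right only 1 to 1 are there at a start; the rules pass over those that are not, and their reading is None.
Of vial_0, vial_1, vial_2, vial_3 only 3 to 4 are there at a start; the rules pass over those that are not, and their reading is None.
At some moment in a run one of vial_0, vial_1, vial_2, vial_3 may be knocked a few centimetres aside while the robot is not near it.
Once in a run the grip may slacken for a moment while it holds something.
It also fails if it takes over 210 s, if anything falls off the work surface, if the arm or the gripper's body presses on something with over 40 N, if the wrist force passes 120 N, or if a joint passes its speed limit or range.

ROBOT

A 6-joint arm with a two-finger parallel gripper is mounted at the origin on a cart in front of the work surface, level with it; the furniture and walls round the work are solid. World frame = base frame: x ahead of the robot, y to its left, z up, the work surface at z = 0. Lengths are in m, angles in degrees, forces in N, time in s.
With the tool pointing down it reaches from about 0.4 to 0.825 m from the base axis. Payload 7 kg.
Tool frame: the origin (TCP) lies at the very end of the fingers, on their centre line; the grasp point (between the pads) lies 19 mm behind it; z points along the fingers, y is the line along which they close (so a half turn about z gives the same grasp; the last joint's range is limited). The gripper opens to 88 mm and grips with 3 to 60 N. Pads are 19 mm wide; open, the fingers measure 130 mm over their backs; the gripper's body (78 mm by 193 mm) begins 47 mm behind the grasp point.
Start: joints at [-60.04, 20.546, 0.682, 0, -70.136, -16.507], TCP at [0.157, -0.656, 0.227] pointing down, gripper open.
Joint ranges: [-176.03, 176.03], [-82.01, 121.73], [-58.28, 71.71], [-173.87, 95.51], [-174.79, -0.11], [-173.66, 173.66]. Speed limits (degrees/s): [136.94, 136.94, 172.46, 180, 180, 180].

INTERFACE

Orientations are given as [roll, pitch, yaw] about the fixed x, y, z axes, in that order (R = Rz(yaw) Ry(pitch) Rx(roll)).
In Python, from plant import r gives the robot as it stands. The module is installed in compiled form; this text tells all that it offers.
- The arm moves only by the tool jog_arm, never from a script. Its arguments are lists of equal length, an entry for each row: "travel": the shift along the tool's x, y, z each as a share of 50 cm, from -1 to 1, a list of three; "dr": the turn, a rotation vector about the tool's x, y, z each as a share of 360 degrees, from -1 to 1, a list of three; "claw": the opening, from 0 (shut) to 1 (fully open). A call has exactly 10 rows; each row is the pose to reach, as a shift and turn from the pose commanded when the call began, along the tool's axes at that moment, turning the shorter way round; what a row does not reach only later rows make up. A row lasts 1/8 s, in which the tool goes at most 62.5 mm and 10.7 degrees, less where a joint would pass 70% of its speed; a pose out of reach is approached as far as the arm can. A call with a number of a shift or a turn outside -1 to 1 is refused whole. A call with a gripper value outside its range is refused whole. The fingers move at their own pace and stop on an object; "newtons" is the grip in N (left out, the last holds). Time passes only in rows, so rows that repeat a pose let the fingers close, or fill a call up. It gives the time, the measured TCP pose, the force, the opening and the grip force at its end, in the units of the state.
- r.get_state(): the state, without advancing time (a new reading comes with each control period).
- r.capture(name): name is "side" or "top"; returns a dict with "pixels" (400x640x3 uint8, red, green, blue), "range_z" (400x640 float32, m along the optical axis (not along the pixel's ray), 0 where there is no reading), "fx", "fy", "cx", "cy" (pixels), "position" and "attitude" of the camera in the world. Camera axes: x right, y up, looking along -z (the intrinsics and any distortion apply to the point x, -y, -z); pixel columns grow to the right and rows downward; lengths in m; the calibration is good to about 2 mm. A picture is of the moment at which its call begins.
- r.close_job(): hands the job in; it is judged then, once.
Trained networks look in the newest picture that a camera, given by its name, has taken for a name from the list of things; names that differ only in an ending like _2 or _b are one class to them, and where a whole thing is asked for, a point or a joint stands for the part that bears it (a point fixed in the world has none). Each returns a list of dicts, best first, with "conf" (0 to 1); they miss things now and then, are a little off and sometimes report something else, mostly with a low value. They report only what shows in the picture. A call takes as long as a camera call. They do not tell look-alikes from the thing itself.
- r.boxes_of(name, camera): "extent" ([left, top, right, bottom] in pixels, round what is visible of it).
- r.regions_of(name, camera): "pixels" (400x640 bool, what is visible of it) and "extent" ([left, top, right, bottom] in pixels, round what is visible of it).
- r.tip_of(name, camera): "at" ([column, row] in pixels: a listed point, or the origin of a listed thing).
The state is a dict: "time_s": time; "joints": joint angles; "qd": joint speeds; "joint_torque": joint torques, N m; "tcp_pos": TCP position; "eef_rot": TCP orientation; "contact_force": force on the tool from outside, world axes, zero at the start; "moment": the same for the moment, N m; "gripper_width": finger opening in m; "gripper_force": force on a finger pad.
Only numpy, scipy, OpenCV 4.12 (cv2) and the standard library are available. Lean on these libraries where they do the work, as an engineer would, in place of code of your own. Each camera call takes 0.05 s, during which the arm holds its last target. There are 200 camera calls.

## Working session

There is one attempt and no reset: what is moved stays moved. The work goes in short steps, Python scripts to look and compute and a tool call to move; the robot and the scene stay as the last step left them, time stands still between calls to the robot, and variables do not carry over. Pictures are saved under pics/ and viewed, at most 14 in all, crops included, and the job is handed in when it is done.

Besides the shell and the picture viewer there is one more tool, called after "Call:" in YAML: its name, and indented under it one key for each argument. jog_arm: Moves the arm, as the interface text tells. Its arguments: {"type":"object","properties":{"travel":{"type":"array"},"dr":{"type":"array"},"claw":{"type":"array"},"newtons":{"type":"number"}},"required":["travel","dr","claw"]}

```bash
mkdir -p pics; ls; cat > h.py <<'E'
import numpy as np, cv2
from scipy.spatial.transform import Rotation as R
from plant import r
def rot(a):
    a=np.array(a,float)
    return a if a.shape==(3,3) else (R.from_quat(a).as_matrix() if a.size==4 else R.from_euler('xyz',a,degrees=True).as_matrix())
def cloud(c):
    v,u=np.mgrid[:400,:640]; z=c['range_z']
    p=np.stack([(u-c['cx'])/c['fx']*z,-(v-c['cy'])/c['fy']*z,-z],-1)
    return p@rot(c['attitude']).T+np.array(c['position'])
def pix(c,u,v,zw):
    d=rot(c['attitude'])@np.array([(u-c['cx'])/c['fx'],-(v-c['cy'])/c['fy'],-1]); o=np.array(c['position'])
    return o+d*(zw-o[2])/d[2]
def proj(c,p):
    q=rot(c['attitude']).T@(np.array(p)-c['position'])
    return c['cx']+c['fx']*q[0]/-q[2], c['cy']-c['fy']*q[1]/-q[2]
def save(c,n,box=None,s=1):
    im=c['pixels'][:,:,::-1]
    if box: im=im[box[1]:box[3],box[0]:box[2]]
    cv2.imwrite(f'pics/{n}.png',cv2.resize(im,None,fx=s,fy=s,interpolation=cv2.INTER_CUBIC))
E
python3 - <<'E'
from h import *
for n in('top','side'):
    c=r.capture(n); save(c,n+'0'); print(n,c['position'],c['attitude'],c['fx'],c['fy'],c['cx'],c['cy'],[k for k in c])
    for m in ['jar','jar_mouth','lid_center','spoon_center','pad_left','pad_right','tray','brown_bottle_center','pot_left_center','pot_right_center','vial_0_center']:
        print(m,[(np.round(d['at'],1).tolist(),round(d['conf'],2)) for d in r.tip_of(m,n)])
print(r.get_state())
E
```

```text
pics
top [ 0.53640216 -0.08566303  1.10601775] [  3.93514935   1.02444931 -89.75108648] 366.39402272191796 366.39402272191796 323.62238814989246 200.03387736727987 ['pixels', 'range_z', 'fx', 'fy', 'cx', 'cy', 'position', 'attitude']
jar [([331.3, 247.2], 0.81)]
jar_mouth [([335.2, 247.6], 0.91), ([334.1, 248.6], 0.27)]
lid_center [([335.2, 248.6], 0.86), ([251.6, 132.5], 0.53)]
spoon_center [([332.3, 250.0], 0.73)]
pad_left [([361.7, 202.7], 0.8)]
pad_right [([406.5, 206.4], 0.76)]
tray [([394.9, 254.9], 0.59), ([366.8, 200.3], 0.2)]
brown_bottle_center [([300.7, 201.5], 0.62)]
pot_left_center [([368.9, 204.7], 0.66), ([386.2, 247.8], 0.24)]
pot_right_center []
vial_0_center [([409.5, 263.8], 0.58), ([334.0, 248.3], 0.22), ([383.6, 269.8], 0.21)]
side [ 0.31713042 -0.80234507  0.57529505] [ 56.87153684   1.04746212 -21.54691746] 405.99359496593195 405.99359496593195 319.94464157616994 198.68638954400694 ['pixels', 'range_z', 'fx', 'fy', 'cx', 'cy', 'position', 'attitude']
jar [([272.0, 242.4], 0.93)]
jar_mouth []
lid_center [([268.9, 213.8], 0.72), ([361.4, 160.4], 0.45)]
spoon_cent
[... 333 characters left out ...]
], 0.51)]
{'time_s': 1.2, 'joints': array([-6.00393357e+01,  2.05478110e+01,  6.80159483e-01, -6.37644349e-04,
       -7.01372575e+01, -1.65065612e+01]), 'qd': array([ 0.04430264, -0.01817366, -0.00865556, -0.10874752, -0.08157361,
        0.09387387]), 'joint_torque': array([ 4.26748365e-04, -5.82399702e+01,  2.93305671e+01,  7.00253606e+00,
        1.23932018e-02, -1.79025136e-05]), 'tcp_pos': array([ 0.15701332, -0.6564356 ,  0.22652916]), 'eef_rot': array([ 1.79995123e+02, -8.19793180e-04, -1.66546113e+02]), 'contact_force': array([-0.68616355,  1.22105644,  0.15732625]), 'moment': array([ 0.0185467 ,  0.03172984, -0.01479467]), 'gripper_force': 0.0, 'gripper_width': 0.08783313797950304}
```

View images.

```bash
python3 - <<'E'
import cv2
a=cv2.imread('pics/top0.png')[100:320,200:460]; cv2.imwrite('pics/t0c.png',cv2.resize(a,None,fx=2.6,fy=2.6,interpolation=2))
a=cv2.imread('pics/side0.png')[120:380,150:450]; cv2.imwrite('pics/s0c.png',cv2.resize(a,None,fx=2.3,fy=2.3,interpolation=2))
E
```

```text
(no output)
```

View pics/t0c.png

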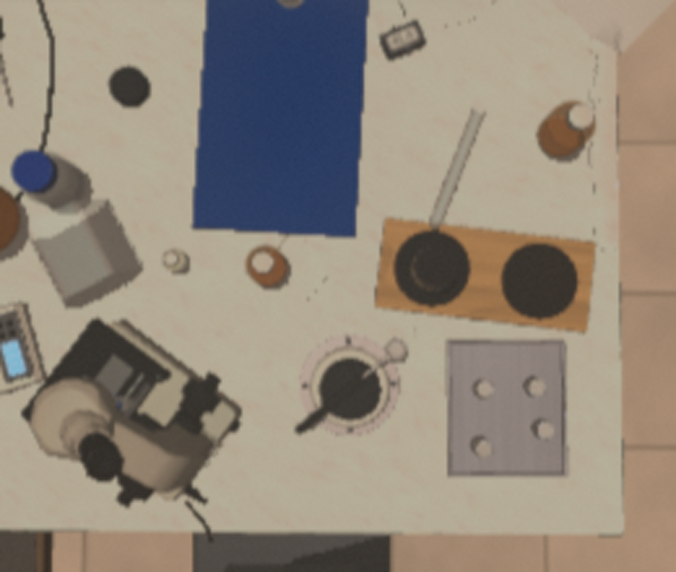

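View pics/s0c.png

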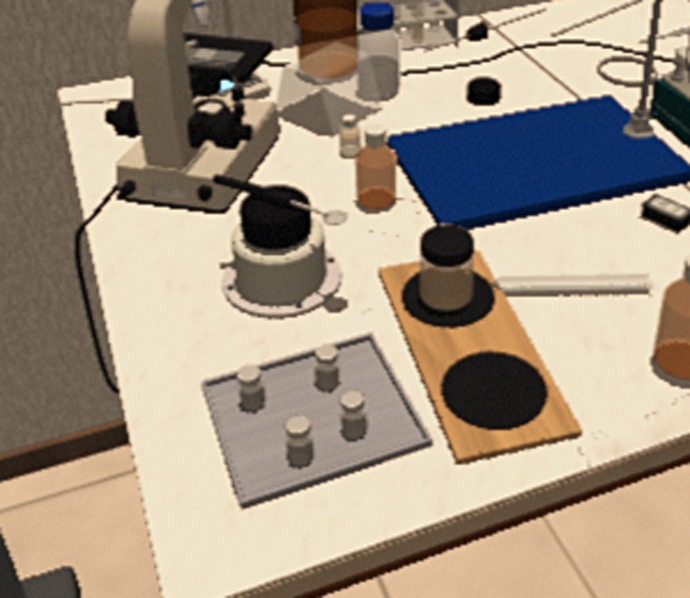

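Top view: the black disc with the spoon across it, at px (335,249), is the jar lid. Candidates:
- The loose black disc at (250,133) is smaller and off the jar, so it is a decoy.
- The pot lid at (367,203) belongs to the pot on the left pad, so the right pad at (407,208) is free.
- Tray vials are at (386,249), (405,248), (409,265) and (385,272). The vial-like bottle at (268,200) is outside the tray, so I ignore it.
- The microscope is close to the jar, on the +y side.

```bash
python3 - <<'E'
from h import *
ct=r.capture('top'); cs=r.capture('side'); P=cloud(ct); S=cloud(cs)
save(ct,'lidc',(290,205,380,290),6)
def obj(P,x,y,rad,zlo,zhi):
    m=(np.hypot(P[...,0]-x,P[...,1]-y)<rad)&(P[...,2]>zlo)&(P[...,2]<zhi)
    return P[m]
for n,u,v,z in [('lid',335,249,.09),('pad_r',407.5,208,.01),('pot',367,203,.075),('v0',386,249,.037),('v1',405.5,248.5,.037),('v2',409.5,265,.037),('v3',385.5,272,.037),('brown',301,201,.089)]:
    print(n,pix(ct,u,v,z).round(4))
x,y=pix(ct,335,249,.09)[:2]
for nm,Q in(('top',P),('side',S)):
    q=obj(Q,x,y,.1,.094,.14); print(nm,'spoon',len(q),q.mean(0).round(4) if len(q) else '',q[:,2].max() if len(q) else '')
    if len(q):
        w,V=np.linalg.eigh(np.cov(q[:,:2].T)); print(V[:,1].round(3),np.degrees(np.arctan2(V[1,1],V[0,1])), ((q[:,:2]-q[:,:2].mean(0))@V[:,1]).min(),((q[:,:2]-q[:,:2].mean(0))@V[:,1]).max())
    q=obj(Q,x,y,.05,.084,.093); print('lid',len(q),((q.min(0)+q.max(0))/2).round(4), np.median(q,0).round(4))
    # heights of neighbourhood
m=(np.abs(P[...,0]-x)<.25)&(np.abs(P[...,1]-y)<.25)&(P[...,2]>.02)
g=np.zeros((26,26))
for p in P[m]:
    i=int((p[0]-x+.25)/.02); j=int((p[1]-y+.25)/.02); g[min(i,25),min(j,25)]=max(g[min(i,25),min(j,25)],p[2])
print('rows x from',(x-.25).round(2),'cols y from',(y-.25).round(2)); 
for row in (g*100).astype(int): print(' '.join(f'{k:2d}' for k in row))
E
```

```text
lid [ 0.4712 -0.0991  0.09  ]
pad_r [ 0.5887 -0.316   0.01  ]
pot [ 0.5993 -0.189   0.075 ]
v0 [ 0.4686 -0.2471  0.037 ]
v1 [ 0.4703 -0.3033  0.037 ]
v2 [ 0.4232 -0.3142  0.037 ]
v3 [ 0.4029 -0.2452  0.037 ]
brown [ 0.6034 -0.0042  0.089 ]
top spoon 158 [ 0.4621 -0.086   0.1001] 0.10647445387859855
[-0.636  0.772] 129.47799241063564 -0.08760150819165863 0.05731821193094758
lid 326 [ 0.4697 -0.0964  0.089 ] [ 0.4709 -0.0991  0.0901]
side spoon 185 [ 0.4584 -0.0853  0.0988] 0.1037482891404074
[-0.655  0.756] 130.91453257375304 -0.07068462830513042 0.05298397208325614
lid 380 [ 0.4681 -0.1025  0.0884] [ 0.4645 -0.1072  0.0894]
rows x from 0.22 cols y from -0.35
 0  0  0  0  0  0  0  0  0  0  0  0  0  0  0 44 42  0  0  0  0  0  0  0  0  0
 0  0  0  0  0  0  0  0  0  0  0  0  0  0  0  0  0  0  0  0  0  0  0  0  0  0
 0  0  0  0  0  0  0  0  0  0  0  0  0  0  0  0  0  0  0  0  0  0  0  0  0  0
 0  0  0  0  0  0  0  0  0  0  0  0  0  0  0  0  0  0  0  0  0  0  0  0  0  0
 0  0  0  0  0  0  0  0  0  0  0  0  0  0  0  0  0  0  0  0  2  2  0  0  0  0
 0  0  0  0  0  0  0  0  0  0  0  0  0  0  
[... 895 characters left out ...]
0  0  0  0  0  0  0  7  7  0  0  0  0  0  0  0  0  3  0  0  0  0  0  0  0  0
 0  0  0  0  0  0  7  7  7  7  0  0  0  0  0  0  8  9  6  0  0  0  3  3  0  0
 0  0  0  0  0  0  7  7  8  7  0  0  0  0  0  0  9  9  6  0  0  0  4  3  2  0
 0  0  0  0  0  0  0  7  7  0  0  0  2  2  2  2  5  6  0  0  0  0  3  0  0  0
 0  0  0  0  0  0  0  2  0  0  0  0  2  2  2  2  2  2  2  3  2  2  0  0  0  0
 0  0  0  0  0  0  0  2  0  0  0  0  2  2  2  2  2  2  2  2  2  2  0  0  0  0
 0  0  0  0  0  0  2  2  0  0  0  0  2  2  2  2  2  2  2  2  2  2  0  0  0  0
 0  0  0  0  0  0  2  2  0  0  0  0  2  3  2  2  2  2  2  2  2  3  0  0  0  0
 0  0  0  0  0  0  0  0  0  0  0  0  0  0  0  0  0  0  0  0  0  0  0  0  0  0
```

View pics/lidc.png

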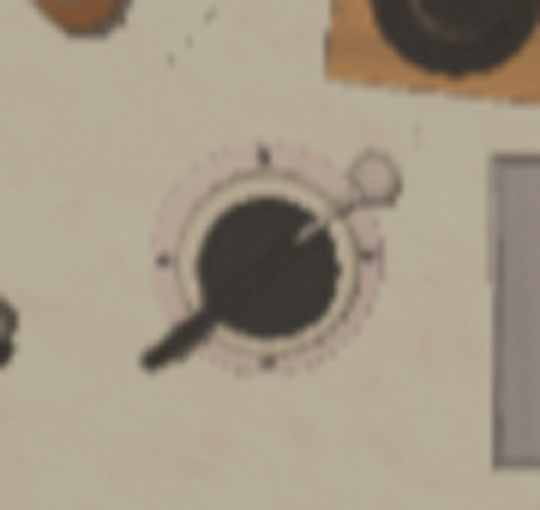

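```bash
python3 - <<'E'
from h import *
ct=r.capture('top'); P=cloud(ct)
g=cv2.cvtColor(ct['pixels'],cv2.COLOR_RGB2GRAY)
def blob(u,v,w,thr,z):
    s=(g[v-w:v+w,u-w:u+w]<thr).astype(np.uint8); n,l,st,ce=cv2.connectedComponentsWithStats(s)
    k=l[w,w]; c=max(cv2.findContours((l==k).astype(np.uint8),0,1)[0],key=len); e=cv2.fitEllipse(c)
    print('blob',(e[0][0]+u-w,e[0][1]+v-w),e[1],pix(ct,e[0][0]+u-w,e[0][1]+v-w,z).round(4),st[k,4])
blob(407,208,26,70,.01); blob(335,249,25,70,.09)
print('spoonspot',pix(ct,352,154,0).round(3), 'board corners',[pix(ct,200+a/2.6,100+b/2.6,.008)[:2].round(3) for a,b in((385,218),(596,241),(587,332),(375,307))])
print('ruler',[pix(ct,200+a/2.6,100+b/2.6,0)[:2].round(3) for a,b in((478,110),(435,228))])
m=(P[...,0]>.6)&(P[...,0]<.96)&(np.abs(P[...,1]+.14)<.2)&(P[...,2]>.008)&(P[...,2]<.9)
G=np.zeros((18,20))
for p in P[m]:
    i=int((p[0]-.6)/.02); j=int((p[1]+.34)/.02); G[min(i,17),min(j,19)]=max(G[min(i,17),min(j,19)],p[2])
print('rows x from .6, cols y from -.34')
for row in (G*100).astype(int): print(' '.join(f'{k:2d}' for k in row))
q=P[(P[...,0]>.36)&(P[...,0]<.52)&(P[...,1]<-.2)&(P[...,1]>-.36)&(P[...,2]>.03)&(P[...,2]<.06)]
_,_,ce=cv2.kmeans(q[:,:2].astype(np.float32),4,None,(3,50,1e-5),5,cv2.KMEANS_PP_CENTERS)[0:3]
print('vials',ce.round(4), q[:,2].max())
E
```

```text
blob (407.1337299346924, 207.5865535736084) (27.386611938476562, 27.584375381469727) [ 0.5899 -0.3149  0.01  ] 632
blob (331.37901306152344, 251.7241973876953) (20.226388931274414, 31.50288200378418) [ 0.4637 -0.0892  0.09  ] 412
spoonspot [ 0.753 -0.151  0.   ] board corners [array([ 0.661, -0.139]), array([ 0.635, -0.382]), array([ 0.53, -0.37]), array([ 0.558, -0.128])]
ruler [array([ 0.789, -0.249]), array([ 0.65 , -0.198])]
rows x from .6, cols y from -.34
 1  1  1  1  1  1  7  8  7  1  1  0  0  0  0  6  9  9  0  0
 1  1  1  1  1  1  7  7  1  1  1  2  2  2  0  0  6  6  0  0
 0  0  1  1  1  1  1  1  1  1  1  2  2  2  2  2  3  2  2  2
 0  0  0  0  0  0  2  2  0  0  1  2  2  2  2  2  2  2  2  2
 0  0  0  0  0  0  2  1  0  0  0  3  2  2  2  2  2  3  2  2
 0  0  0  0  0  1  2  0  0  0  0  2  2  2  2  2  2  2  2  2
 8  0  0  0  0  2  1  0  0  0  0  2  2  2  2  2  2  3  2  2
11  7  0  0  1  2  0  0  0  0  0  2  2  2  2  2  3  2  3  2
11  8  0  0  2  2  0  0  0  0  0  2  2  2  2  2  2  2  2  2
 7  0  0  0  2  2  0  0  0  0  0  2  2  2  2  2  2  2  2  2
 0  0  0  0  0  0  0  0  0  0  0  2  2  2  2  2  2  2  2  2
 0  0  0  0  0  0  0  0  0  0  0  2  2  2  2  2  2  2  2  2
 0  0  0  0  0  0  0  0  1  1  1  2  2  2  2  3  2  3  2  2
 0  0  0  0  0  0  0  2  2  1  1  2  2  2  2  3  2  2  2  3
 0  0  0  0  0  0  0  0  2  2  0  2  2 46 48 48  2  2  2  2
 0  0  0  0  0  0  0  0  0  0  0  2  2 47 48 50 48 34  2  2
 0  0  0  0  0  0  0  0  0  0  1  2  2  2 46 50 48 47 46  2
 0  0  0  0  0  0  0  2  0  0  1  2  8 11 34 23 47 47 47 23
vials [[ 0.4686 -0.3044]
 [ 0.4014 -0.2452]
 [ 0.4667 -0.2471]
 [ 0.4217 -0.3138]] 0.04217027098694426
```

```bash
cat >> h.py <<'E'
def plan(start,*calls):
    """start=(xyz,yaw) or None for measured; each call a list of (x,y,z,yaw): prints travel, dr relative to call start"""
    if start is None:
        s=r.get_state(); p=np.array(s['tcp_pos']); A=rot(s['eef_rot'])
    else: p=np.array(start[:3]); A=rot([180,0,start[3]])
    for c in calls:
        for t in c:
            B=rot([180,0,t[3]]); l=A.T@(np.array(t[:3])-p)/.5; d=R.from_matrix(A.T@B).as_rotvec(degrees=True)/360
            print(l.round(4).tolist(),d.round(4).tolist(),end=' | ')
        print(); p=np.array(t[:3]); A=B
E
python3 - <<'E'
from h import *
plan(None,[(.31,-.38,.227,160),(.47,-.0975,.2,130.5)],[(.47,-.0975,.13,130.5),(.47,-.0975,.093,130.5)])
E
```

```text
[-0.4262, 0.4666, -0.0009] [0.0, 0.0, 0.0929] | [-0.8688, 0.9416, 0.0531] [0.0, 0.0, 0.1749] | 
[-0.0, -0.0, 0.14] [0.0, 0.0, 0.0] | [-0.0, -0.0, 0.214] [0.0, 0.0, 0.0] |
```

Call:
jog_arm:
  travel:
    - [-0.4262, 0.4666, 0]
    - [-0.4262, 0.4666, 0]
    - [-0.4262, 0.4666, 0]
    - [-0.4262, 0.4666, 0]
    - [-0.8688, 0.9416, 0.053]
    - [-0.8688, 0.9416, 0.053]
    - [-0.8688, 0.9416, 0.053]
    - [-0.8688, 0.9416, 0.053]
    - [-0.8688, 0.9416, 0.053]
    - [-0.8688, 0.9416, 0.053]
  dr:
    - [0, 0, 0.09]
    - [0, 0, 0.09]
    - [0, 0, 0.09]
    - [0, 0, 0.09]
    - [0, 0, 0.175]
    - [0, 0, 0.175]
    - [0, 0, 0.175]
    - [0, 0, 0.175]
    - [0, 0, 0.175]
    - [0, 0, 0.175]
  claw: [1, 1, 1, 1, 1, 1, 1, 1, 1, 1]
  newtons: 20

```text
time_s: 2.6
tcp_pos: [0.4455, -0.1411, 0.204]
eef_rot: [179.9, 0.1, 130.5]
contact_force: [1.4, -1.4, 0.0]
gripper_width: 0.0876
gripper_force: 0.0
```

```bash
python3 - <<'E'
from h import *
s=r.get_state(); print(s['tcp_pos'],s['eef_rot'],s['joints'].round(1),s['time_s'])
plan(None,[(.47,-.0975,.13,130.5),(.47,-.0975,.093,130.5)])
E
```

```text
[ 0.44546254 -0.14114954  0.20402374] [1.79936746e+02 5.38058987e-02 1.30464974e+02] [   6.7    1.6  -26.5    0.   -61.8 -146.2] 2.6
[0.0347, 0.0938, 0.1481] [0.0002, 0.0001, -0.0001] | [0.0348, 0.0937, 0.2221] [0.0002, 0.0001, -0.0001] |
```

Call:
jog_arm:
  travel:
    - [0.0347, 0.0938, 0.02]
    - [0.0347, 0.0938, 0.05]
    - [0.0347, 0.0938, 0.05]
    - [0.0347, 0.0938, 0.05]
    - [0.0347, 0.0938, 0.1]
    - [0.0347, 0.0938, 0.1]
    - [0.0347, 0.0938, 0.1]
    - [0.0347, 0.0938, 0.1]
    - [0.0347, 0.0938, 0.1]
    - [0.0347, 0.0938, 0.1]
  dr:
    - [0, 0, 0]
    - [0, 0, 0]
    - [0, 0, 0]
    - [0, 0, 0]
    - [0, 0, 0]
    - [0, 0, 0]
    - [0, 0, 0]
    - [0, 0, 0]
    - [0, 0, 0]
    - [0, 0, 0]
  claw: [1, 1, 1, 1, 1, 1, 1, 1, 1, 1]

```text
time_s: 3.85
tcp_pos: [0.4692, -0.0994, 0.1538]
eef_rot: [180.0, 0.0, 130.5]
contact_force: [0.6, 0.2, 1.0]
gripper_width: 0.0873
gripper_force: 0.0
```

```bash
python3 - <<'E'
from h import *
s=r.get_state(); print(s['tcp_pos'],s['eef_rot'],s['joints'].round(1),s['contact_force'])
plan(None,[(.47,-.0975,.093,130.5)])
c=r.capture('side'); save(c,'s1',(200,130,360,260),5)
E
```

```text
[ 0.46919979 -0.09943587  0.15384858] [1.79978951e+02 1.43816126e-02 1.30456453e+02] [  11.6    5.7  -29.3    0.   -55.  -151.2] [0.56563273 0.22436349 0.97742909]
[0.0019, 0.0037, 0.1217] [0.0001, 0.0, -0.0001] |
```

View pics/s1.png

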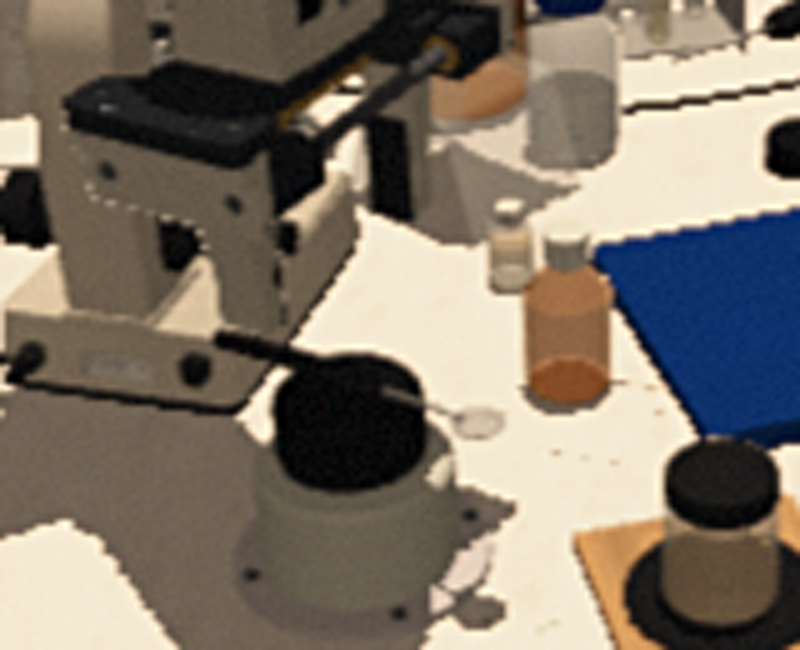

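Side view: the gripper hangs above the lid (crop lid ≈ (350,410), spoon across it), with the two fingers either side of the spoon line. Descending to grip the spoon.

Call:
jog_arm:
  travel:
    - [0.002, 0.003, 0.06]
    - [0.002, 0.003, 0.1]
    - [0.002, 0.003, 0.121]
    - [0.002, 0.003, 0.121]
    - [0.002, 0.003, 0.121]
    - [0.002, 0.003, 0.121]
    - [0.002, 0.003, 0.121]
    - [0.002, 0.003, 0.121]
    - [0.002, 0.003, 0.121]
    - [0.002, 0.003, 0.121]
  dr:
    - [0, 0, 0]
    - [0, 0, 0]
    - [0, 0, 0]
    - [0, 0, 0]
    - [0, 0, 0]
    - [0, 0, 0]
    - [0, 0, 0]
    - [0, 0, 0]
    - [0, 0, 0]
    - [0, 0, 0]
  claw: [1, 1, 1, 1, 0, 0, 0, 0, 0, 0]
  newtons: 20

```text
time_s: 5.15
tcp_pos: [0.4696, -0.0977, 0.0931]
eef_rot: [180.0, 0.0, 130.5]
contact_force: [-0.3, -0.2, 1.0]
gripper_width: 0.0332
gripper_force: 0.0
```

Call:
jog_arm:
  travel:
    - [0, 0, 0]
    - [0, 0, 0]
    - [0, 0, 0]
    - [0, 0, 0]
    - [0, 0, -0.03]
    - [0, 0, -0.06]
    - [0, 0, -0.1]
    - [0, 0, -0.14]
    - [0, 0, -0.18]
    - [0, 0, -0.18]
  dr:
    - [0, 0, 0]
    - [0, 0, 0]
    - [0, 0, 0]
    - [0, 0, 0]
    - [0, 0, 0]
    - [0, 0, 0]
    - [0, 0, 0]
    - [0, 0, 0]
    - [0, 0, 0]
    - [0, 0, 0]
  claw: [0, 0, 0, 0, 0, 0, 0, 0, 0, 0]
  newtons: 25

```text
time_s: 6.4
tcp_pos: [0.4704, -0.0976, 0.1844]
eef_rot: [179.9, 0.1, 130.5]
contact_force: [0.1, 0.3, -0.3]
gripper_width: 0.0158
gripper_force: 25.0
```

```bash
python3 - <<'E'
from h import *
c=r.capture('side'); save(c,'s2',(180,100,380,260),4)
plan(None,[(.61,-.14,.18,155),(.75,-.17,.16,180)],[(.75,-.17,.07,180),(.75,-.17,.02,180)])
E
```

```text
[-0.2466, 0.1586, 0.0067] [0.0001, 0.0001, -0.0682] | [-0.4739, 0.3328, 0.0469] [0.0001, 0.0001, -0.1377] | 
[0.0, -0.0, 0.18] [0.0, 0.0, 0.0] | [0.0, -0.0, 0.28] [0.0, 0.0, 0.0] |
```

View pics/s2.png

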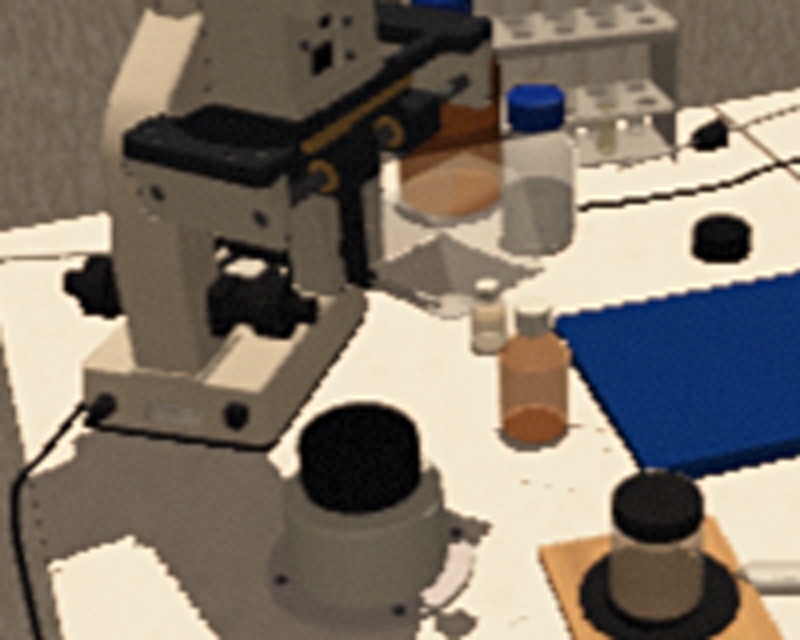

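The lid top is bare and the grip reads 15.8 mm with 25 N, so the spoon is held. Carrying it to the gap between the mat and the ruler.

Call:
jog_arm:
  travel:
    - [-0.1, 0.065, 0]
    - [-0.17, 0.11, 0]
    - [-0.247, 0.159, 0]
    - [-0.32, 0.215, 0.015]
    - [-0.4, 0.275, 0.03]
    - [-0.474, 0.333, 0.047]
    - [-0.474, 0.333, 0.047]
    - [-0.474, 0.333, 0.1]
    - [-0.474, 0.333, 0.15]
    - [-0.474, 0.333, 0.2]
  dr:
    - [0, 0, -0.02]
    - [0, 0, -0.045]
    - [0, 0, -0.07]
    - [0, 0, -0.09]
    - [0, 0, -0.115]
    - [0, 0, -0.1375]
    - [0, 0, -0.1375]
    - [0, 0, -0.1375]
    - [0, 0, -0.1375]
    - [0, 0, -0.1375]
  claw: [0, 0, 0, 0, 0, 0, 0, 0, 0, 0]

```text
time_s: 7.7
tcp_pos: [0.7489, -0.1698, 0.0813]
eef_rot: [180.0, -0.1, 179.9]
contact_force: [0.4, -1.0, 0.2]
gripper_width: 0.0155
gripper_force: 25.0
```

```bash
python3 - <<'E'
from h import *
s=r.get_state(); print(s['joints'].round(1),s['gripper_width'])
plan(None,[(.75,-.17,.005,180)])
c=r.capture('side'); save(c,'s3',(260,100,500,260),3.3); ct=r.capture('top'); 
g=cv2.cvtColor(ct['pixels'],cv2.COLOR_RGB2GRAY)
u,v,w=335,250,22
s=(g[v-w:v+w,u-w:u+w]<62).astype(np.uint8); n,l,st,ce=cv2.connectedComponentsWithStats(s);k=l[w,w]
e=cv2.fitEllipse(max(cv2.findContours((l==k).astype(np.uint8),0,1)[0],key=len)); print(e,pix(ct,e[0][0]+u-w,e[0][1]+v-w,.09))
P=cloud(ct); q=P[(np.hypot(P[...,0]-.47,P[...,1]+.098)<.05)&(P[...,2]>.084)&(P[...,2]<.1)]; print(len(q),((q.min(0)+q.max(0))/2).round(4),q.mean(0).round(4))
E
```

```text
[  1.7  34.8   4.6  -0.  -59.9 -91.8] 0.015533383254366678
[-0.0024, -0.0004, 0.1525] [0.0, -0.0002, -0.0003] | 
((21.5, 21.5), (50.891056060791016, 50.891056060791016), 0.0) [ 0.46981837 -0.09773475  0.09      ]
432 [ 0.4697 -0.0964  0.0903] [ 0.4691 -0.0965  0.0903]
```

View pics/s3.png

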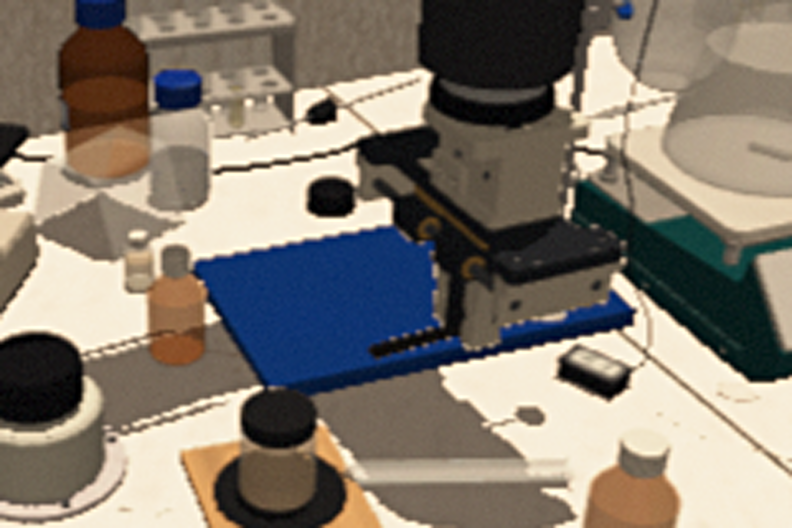

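Spoon held level, with its handle at crop (400,345), above the bare table. Lowering it and releasing only partway to stay off the mat.

Call:
jog_arm:
  travel:
    - [-0.002, 0, 0.06]
    - [-0.002, 0, 0.1]
    - [-0.002, 0, 0.13]
    - [-0.002, 0, 0.145]
    - [-0.002, 0, 0.154]
    - [-0.002, 0, 0.154]
    - [-0.002, 0, 0.154]
    - [-0.002, 0, 0.154]
    - [-0.002, 0, 0.154]
    - [-0.002, 0, 0.154]
  dr:
    - [0, 0, 0]
    - [0, 0, 0]
    - [0, 0, 0]
    - [0, 0, 0]
    - [0, 0, 0]
    - [0, 0, 0]
    - [0, 0, 0]
    - [0, 0, 0]
    - [0, 0, 0]
    - [0, 0, 0]
  claw: [0, 0, 0, 0, 0, 0, 0, 0.35, 0.35, 0.35]

```text
time_s: 9.05
tcp_pos: [0.7511, -0.1701, 0.0063]
eef_rot: [-180.0, 0.0, 180.0]
contact_force: [-0.1, -0.5, -0.0]
gripper_width: 0.0303
gripper_force: 0.0
```

Call:
jog_arm:
  travel:
    - [0, 0, 0]
    - [0, 0, -0.04]
    - [0, 0, -0.08]
    - [0, 0, -0.16]
    - [0, 0, -0.24]
    - [0, 0, -0.32]
    - [0, 0, -0.32]
    - [0, 0, -0.32]
    - [0, 0, -0.32]
    - [0, 0, -0.32]
  dr:
    - [0, 0, 0]
    - [0, 0, 0]
    - [0, 0, 0]
    - [0, 0, 0.02]
    - [0, 0, 0.05]
    - [0, 0, 0.08]
    - [0, 0, 0.11]
    - [0, 0, 0.14]
    - [0, 0, 0.17]
    - [0, 0, 0.19]
  claw: [0.35, 0.35, 0.35, 0.35, 0.5, 1, 1, 1, 1, 1]

```text
time_s: 10.3
tcp_pos: [0.7514, -0.1701, 0.1685]
eef_rot: [179.9, 0.1, 111.3]
contact_force: [-0.2, 0.3, -0.3]
gripper_width: 0.0843
gripper_force: 0.0
```

```bash
python3 - <<'E'
from h import *
s=r.get_state(); print(s['joints'].round(1),s['eef_rot'])
plan(None,[(.4695,-.097,.15,s['eef_rot'][2])],[(.4695,-.097,.062,s['eef_rot'][2])])
c=r.capture('side'); save(c,'s4',(260,140,460,260),3.5)
E
```

```text
[   1.7   31.3   10.3    0.   -68.8 -160.4] [1.79877948e+02 5.71593945e-02 1.11264508e+02]
[0.3408, -0.4724, 0.0357] [0.0003, 0.0002, 0.0] | 
[-0.0, -0.0, 0.176] [0.0, 0.0, 0.0] |
```

View pics/s4.png

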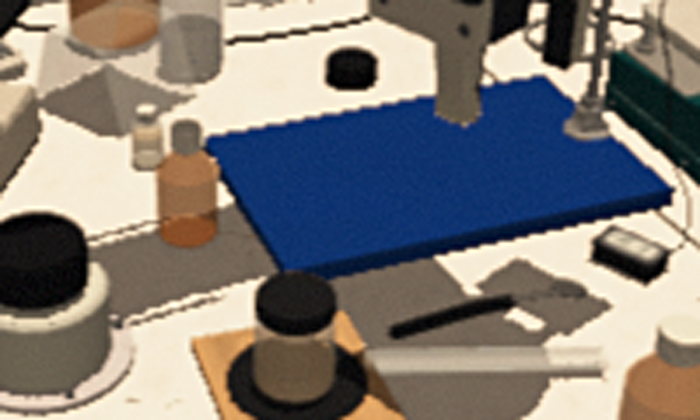

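Spoon lies on the table at crop (450,315), clear of everything. Moving to the lid.

Call:
jog_arm:
  travel:
    - [0.06, -0.083, 0.005]
    - [0.12, -0.166, 0.01]
    - [0.18, -0.25, 0.015]
    - [0.24, -0.333, 0.02]
    - [0.3, -0.416, 0.028]
    - [0.341, -0.4724, 0.0357]
    - [0.341, -0.4724, 0.0357]
    - [0.341, -0.4724, 0.0357]
    - [0.341, -0.4724, 0.0357]
    - [0.341, -0.4724, 0.0357]
  dr:
    - [0, 0, -0.0075]
    - [0, 0, -0.0075]
    - [0, 0, -0.0075]
    - [0, 0, -0.0075]
    - [0, 0, -0.0075]
    - [0, 0, -0.0075]
    - [0, 0, -0.0075]
    - [0, 0, -0.0075]
    - [0, 0, -0.0075]
    - [0, 0, -0.0075]
  claw: [1, 1, 1, 1, 1, 1, 1, 1, 1, 1]

```text
time_s: 11.6
tcp_pos: [0.4693, -0.0984, 0.1481]
eef_rot: [-180.0, -0.0, 114.2]
contact_force: [-0.5, -0.2, -0.2]
gripper_width: 0.0877
gripper_force: 0.0
```

```bash
python3 - <<'E'
from h import *
s=r.get_state(); print(s['joints'].round(1),s['eef_rot'],s['tcp_pos'])
plan(None,[(.4695,-.097,.062,114)])
E
```

```text
[  11.7    6.   -29.7    0.   -54.3 -167.5] [-1.79981813e+02 -2.35010461e-03  1.14247824e+02] [ 0.46926596 -0.0983702   0.14809918]
[0.0023, 0.0016, 0.1722] [-0.0001, -0.0, 0.0007] |
```

Call:
jog_arm:
  travel:
    - [0.0023, 0.0016, 0.05]
    - [0.0023, 0.0016, 0.09]
    - [0.0023, 0.0016, 0.13]
    - [0.0023, 0.0016, 0.155]
    - [0.0023, 0.0016, 0.172]
    - [0.0023, 0.0016, 0.172]
    - [0.0023, 0.0016, 0.172]
    - [0.0023, 0.0016, 0.172]
    - [0.0023, 0.0016, 0.172]
    - [0.0023, 0.0016, 0.172]
  dr:
    - [0, 0, 0]
    - [0, 0, 0]
    - [0, 0, 0]
    - [0, 0, 0]
    - [0, 0, 0]
    - [0, 0, 0]
    - [0, 0, 0]
    - [0, 0, 0]
    - [0, 0, 0]
    - [0, 0, 0]
  claw: [1, 1, 1, 1, 1, 1, 0.6, 0.6, 0.6, 0.6]
  newtons: 30

```text
time_s: 12.85
tcp_pos: [0.4696, -0.0967, 0.0627]
eef_rot: [179.9, 0.0, 114.3]
contact_force: [0.2, 0.9, 2.8]
gripper_width: 0.0648
gripper_force: 30.0
```

```bash
python3 - <<'E'
from h import *
s=r.get_state(); print({k:np.round(v,4) for k,v in s.items()})
E
```

```text
{'time_s': np.float64(12.85), 'joints': array([ 1.194800e+01,  1.245780e+01, -3.572840e+01,  1.020000e-02,
       -4.173860e+01, -1.676902e+02]), 'qd': array([ 0.0634,  0.0227,  0.0043,  0.128 , -0.1939,  0.0284]), 'joint_torque': array([-4.40100e-01, -3.73406e+01,  1.94340e+01,  4.61350e+00,
       -3.07300e-01,  2.06000e-02]), 'tcp_pos': array([ 0.4696, -0.0967,  0.0627]), 'eef_rot': array([1.799280e+02, 2.270000e-02, 1.142654e+02]), 'contact_force': array([0.1799, 0.9423, 2.8238]), 'moment': array([ 0.1808, -0.2217,  0.0096]), 'gripper_force': np.float64(30.0001), 'gripper_width': np.float64(0.0648)}
```

Well centred and gripped. First stroke.

Call:
jog_arm:
  travel:
    - [0, 0, -0.0004]
    - [0, 0, -0.0008]
    - [0, 0, -0.0012]
    - [0, 0, -0.0016]
    - [0, 0, -0.002]
    - [0, 0, -0.0025]
    - [0, 0, -0.0029]
    - [0, 0, -0.0033]
    - [0, 0, -0.0037]
    - [0, 0, -0.0041]
  dr:
    - [0, 0, -0.0294]
    - [0, 0, -0.0588]
    - [0, 0, -0.0882]
    - [0, 0, -0.1176]
    - [0, 0, -0.147]
    - [0, 0, -0.1764]
    - [0, 0, -0.2058]
    - [0, 0, -0.2352]
    - [0, 0, -0.2646]
    - [0, 0, -0.294]
  claw: [0.6, 0.6, 0.6, 0.6, 0.6, 0.6, 0.6, 0.6, 0.6, 0.6]

```text
time_s: 14.1
tcp_pos: [0.4693, -0.097, 0.0644]
eef_rot: [-180.0, 0.0, -139.5]
contact_force: [0.7, -1.4, -1.0]
gripper_width: 0.0647
gripper_force: 30.0
```

```bash
python3 - <<'E'
from h import *
s=r.get_state(); print(s['joints'].round(1),s['eef_rot'],s['tcp_pos'],s['contact_force'],s['moment'])
c=r.capture('side'); save(c,'s5',(200,130,360,260),5)
E
```

```text
[ 11.9  12.3 -35.6   0.  -42.  -61.5] [-1.79965839e+02  1.93828989e-02 -1.39547095e+02] [ 0.46933858 -0.09700406  0.06443953] [ 0.6586829  -1.4163262  -1.03254331] [-0.47936615 -0.53347461 -0.01914249]
```

View pics/s5.png

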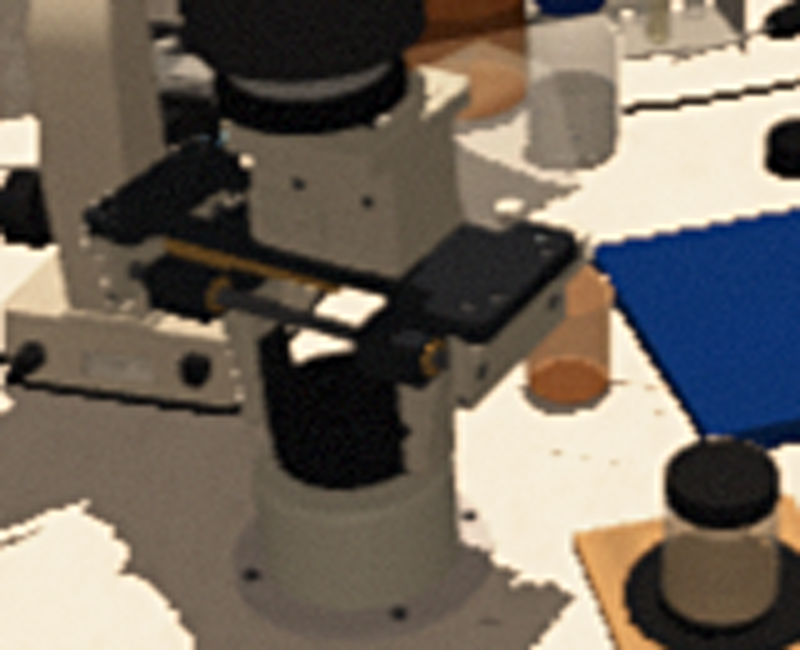

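Side view: gripper wrapped around the lid at crop (340,410), and nothing is touched. The lid follows, with low forces. Finishing stroke 1, then turning back.

Call:
jog_arm:
  travel:
    - [0, 0, -0.0004]
    - [0, 0, -0.0008]
    - [0, 0, -0.0012]
    - [0, 0, -0.0016]
    - [0, 0, -0.002]
    - [0, 0, -0.0025]
    - [0, 0, -0.0029]
    - [0, 0, -0.0033]
    - [0, 0, -0.0037]
    - [0, 0, -0.0041]
  dr:
    - [0, 0, -0.0294]
    - [0, 0, -0.0588]
    - [0, 0, -0.0882]
    - [0, 0, -0.1176]
    - [0, 0, -0.147]
    - [0, 0, -0.1764]
    - [0, 0, -0.2058]
    - [0, 0, -0.2352]
    - [0, 0, -0.2646]
    - [0, 0, -0.294]
  claw: [0.6, 0.6, 0.6, 0.6, 0.6, 0.6, 0.6, 0.6, 0.6, 0.6]

```text
time_s: 15.4
tcp_pos: [0.4697, -0.0969, 0.0666]
eef_rot: [-180.0, -0.1, -33.9]
contact_force: [2.5, -1.9, -0.1]
gripper_width: 0.0649
gripper_force: 30.0
```

Call:
jog_arm:
  travel:
    - [0, 0, -0.0004]
    - [0, 0, -0.0008]
    - [0, 0, -0.0012]
    - [0, 0, -0.0016]
    - [0, 0, -0.002]
    - [0, 0, -0.0025]
    - [0, 0, -0.0029]
    - [0, 0, -0.0033]
    - [0, 0, -0.0037]
    - [0, 0, -0.0041]
  dr:
    - [0, 0, -0.0294]
    - [0, 0, -0.0588]
    - [0, 0, -0.0882]
    - [0, 0, -0.1176]
    - [0, 0, -0.147]
    - [0, 0, -0.1764]
    - [0, 0, -0.2058]
    - [0, 0, -0.2352]
    - [0, 0, -0.2646]
    - [0, 0, -0.294]
  claw: [0.6, 0.6, 0.6, 0.6, 0.6, 0.6, 0.6, 0.6, 0.6, 0.6]

```text
time_s: 16.65
tcp_pos: [0.4699, -0.0968, 0.0687]
eef_rot: [179.9, -0.0, 71.9]
contact_force: [2.4, -1.3, -0.3]
gripper_width: 0.0649
gripper_force: 30.0
```

Call:
jog_arm:
  travel:
    - [0, 0, 0]
    - [0, 0, 0]
    - [0, 0, 0]
    - [0, 0, 0]
    - [0, 0, 0]
    - [0, 0, 0]
    - [0, 0, 0]
    - [0, 0, 0]
    - [0, 0, 0]
    - [0, 0, 0]
  dr:
    - [0, 0, 0]
    - [0, 0, 0]
    - [0, 0, 0]
    - [0, 0, 0.0294]
    - [0, 0, 0.0588]
    - [0, 0, 0.0882]
    - [0, 0, 0.1176]
    - [0, 0, 0.147]
    - [0, 0, 0.1764]
    - [0, 0, 0.2058]
  claw: [1, 1, 1, 1, 1, 1, 1, 1, 1, 1]

```text
time_s: 17.9
tcp_pos: [0.4688, -0.0969, 0.0683]
eef_rot: [180.0, 0.0, -2.8]
contact_force: [0.7, -0.1, 1.0]
gripper_width: 0.0879
gripper_force: 0.0
```

Call:
jog_arm:
  travel:
    - [0, 0, 0]
    - [0, 0, 0]
    - [0, 0, 0]
    - [0, 0, 0]
    - [0, 0, 0]
    - [0, 0, 0]
    - [0, 0, 0]
    - [0, 0, 0]
    - [0, 0, 0]
    - [0, 0, 0]
  dr:
    - [0, 0, 0.0294]
    - [0, 0, 0.0588]
    - [0, 0, 0.0882]
    - [0, 0, 0.1176]
    - [0, 0, 0.147]
    - [0, 0, 0.1764]
    - [0, 0, 0.2058]
    - [0, 0, 0.2352]
    - [0, 0, 0.2646]
    - [0, 0, 0.294]
  claw: [1, 1, 1, 1, 1, 1, 1, 1, 1, 1]

```text
time_s: 19.15
tcp_pos: [0.4688, -0.0969, 0.0683]
eef_rot: [180.0, -0.0, -108.6]
contact_force: [0.1, -0.2, 0.5]
gripper_width: 0.0877
gripper_force: 0.0
```

Call:
jog_arm:
  travel:
    - [0, 0, 0]
    - [0, 0, 0]
    - [0, 0, 0]
    - [0, 0, 0]
    - [0, 0, 0]
    - [0, 0, 0]
    - [0, 0, 0]
    - [0, 0, 0]
    - [0, 0, 0]
    - [0, 0, 0]
  dr:
    - [0, 0, 0.0294]
    - [0, 0, 0.0588]
    - [0, 0, 0.0882]
    - [0, 0, 0.1176]
    - [0, 0, 0.147]
    - [0, 0, 0.1764]
    - [0, 0, 0.2058]
    - [0, 0, 0.2352]
    - [0, 0, 0.2646]
    - [0, 0, 0.294]
  claw: [1, 1, 1, 1, 1, 1, 1, 1, 1, 1]

```text
time_s: 20.4
tcp_pos: [0.4688, -0.0969, 0.0683]
eef_rot: [-180.0, -0.0, 145.5]
contact_force: [-0.6, -0.3, -0.4]
gripper_width: 0.0875
gripper_force: 0.0
```

```bash
python3 - <<'E'
from h import *
s=r.get_state(); print(s['joints'].round(1),s['eef_rot'],s['tcp_pos'],s['contact_force'],s['moment'])
plan(None,[(.4695,-.097,.0682,s['eef_rot'][2])])
E
```

```text
[  11.9   12.   -35.4   -0.   -42.7 -136.4] [-1.79988840e+02 -1.52809189e-02  1.45528686e+02] [ 0.46879447 -0.09687339  0.06830348] [-0.58787203 -0.26179891 -0.44947907] [-0.05222562  0.00732441 -0.05957511]
[-0.0013, 0.0006, 0.0002] [-0.0, -0.0, 0.0] |
```

Stroke 2: grip, turn, then go back.

Call:
jog_arm:
  travel:
    - [-0.001, 0, 0]
    - [-0.001, 0, 0]
    - [-0.001, 0, 0]
    - [-0.001, 0, 0]
    - [-0.001, 0, -0.0004]
    - [-0.001, 0, -0.0008]
    - [-0.001, 0, -0.0012]
    - [-0.001, 0, -0.0016]
    - [-0.001, 0, -0.002]
    - [-0.001, 0, -0.0025]
  dr:
    - [0, 0, 0]
    - [0, 0, 0]
    - [0, 0, 0]
    - [0, 0, 0]
    - [0, 0, -0.0294]
    - [0, 0, -0.0588]
    - [0, 0, -0.0882]
    - [0, 0, -0.1176]
    - [0, 0, -0.147]
    - [0, 0, -0.1764]
  claw: [0.6, 0.6, 0.6, 0.6, 0.6, 0.6, 0.6, 0.6, 0.6, 0.6]

```text
time_s: 21.65
tcp_pos: [0.4694, -0.0972, 0.0696]
eef_rot: [-180.0, -0.0, -150.1]
contact_force: [-1.0, -0.1, 0.5]
gripper_width: 0.0646
gripper_force: 30.0
```

Call:
jog_arm:
  travel:
    - [0, 0, -0.0004]
    - [0, 0, -0.0008]
    - [0, 0, -0.0012]
    - [0, 0, -0.0016]
    - [0, 0, -0.002]
    - [0, 0, -0.0025]
    - [0, 0, -0.0029]
    - [0, 0, -0.0033]
    - [0, 0, -0.0037]
    - [0, 0, -0.0041]
  dr:
    - [0, 0, -0.0294]
    - [0, 0, -0.0588]
    - [0, 0, -0.0882]
    - [0, 0, -0.1176]
    - [0, 0, -0.147]
    - [0, 0, -0.1764]
    - [0, 0, -0.2058]
    - [0, 0, -0.2352]
    - [0, 0, -0.2646]
    - [0, 0, -0.294]
  claw: [0.6, 0.6, 0.6, 0.6, 0.6, 0.6, 0.6, 0.6, 0.6, 0.6]

```text
time_s: 22.9
tcp_pos: [0.47, -0.0972, 0.0719]
eef_rot: [-180.0, -0.0, -44.2]
contact_force: [2.0, 0.1, 0.1]
gripper_width: 0.0651
gripper_force: 30.0
```

Call:
jog_arm:
  travel:
    - [0, 0, -0.0004]
    - [0, 0, -0.0008]
    - [0, 0, -0.0012]
    - [0, 0, -0.0016]
    - [0, 0, -0.002]
    - [0, 0, -0.0025]
    - [0, 0, -0.0029]
    - [0, 0, -0.0033]
    - [0, 0, -0.0037]
    - [0, 0, -0.0041]
  dr:
    - [0, 0, -0.0294]
    - [0, 0, -0.0588]
    - [0, 0, -0.0882]
    - [0, 0, -0.1176]
    - [0, 0, -0.147]
    - [0, 0, -0.1764]
    - [0, 0, -0.2058]
    - [0, 0, -0.2352]
    - [0, 0, -0.2646]
    - [0, 0, -0.294]
  claw: [0.6, 0.6, 0.6, 0.6, 0.6, 0.6, 0.6, 0.6, 0.6, 0.6]

```text
time_s: 24.15
tcp_pos: [0.4695, -0.0971, 0.0738]
eef_rot: [180.0, -0.0, 61.6]
contact_force: [0.3, 1.7, 0.2]
gripper_width: 0.0647
gripper_force: 30.0
```

Call:
jog_arm:
  travel:
    - [0, 0, 0]
    - [0, 0, 0]
    - [0, 0, 0]
    - [0, 0, 0]
    - [0, 0, 0]
    - [0, 0, 0]
    - [0, 0, 0]
    - [0, 0, 0]
    - [0, 0, 0]
    - [0, 0, 0]
  dr:
    - [0, 0, 0]
    - [0, 0, 0]
    - [0, 0, 0]
    - [0, 0, 0.0294]
    - [0, 0, 0.0588]
    - [0, 0, 0.0882]
    - [0, 0, 0.1176]
    - [0, 0, 0.147]
    - [0, 0, 0.1764]
    - [0, 0, 0.2058]
  claw: [1, 1, 1, 1, 1, 1, 1, 1, 1, 1]

```text
time_s: 25.4
tcp_pos: [0.4693, -0.0972, 0.0737]
eef_rot: [180.0, 0.0, -13.3]
contact_force: [0.2, 0.5, -0.4]
gripper_width: 0.0876
gripper_force: 0.0
```

Call:
jog_arm:
  travel:
    - [0, 0, 0]
    - [0, 0, 0]
    - [0, 0, 0]
    - [0, 0, 0]
    - [0, 0, 0]
    - [0, 0, 0]
    - [0, 0, 0]
    - [0, 0, 0]
    - [0, 0, 0]
    - [0, 0, 0]
  dr:
    - [0, 0, 0.0294]
    - [0, 0, 0.0588]
    - [0, 0, 0.0882]
    - [0, 0, 0.1176]
    - [0, 0, 0.147]
    - [0, 0, 0.1764]
    - [0, 0, 0.2058]
    - [0, 0, 0.2352]
    - [0, 0, 0.2646]
    - [0, 0, 0.294]
  claw: [1, 1, 1, 1, 1, 1, 1, 1, 1, 1]

```text
time_s: 26.65
tcp_pos: [0.4693, -0.0972, 0.0737]
eef_rot: [180.0, -0.0, -119.2]
contact_force: [-0.6, -0.2, -0.1]
gripper_width: 0.0876
gripper_force: 0.0
```

```bash
python3 - <<'E'
from h import *
s=r.get_state(); print(s['joints'].round(1),s['eef_rot'],s['tcp_pos'],s['contact_force'],s['moment'])
plan(None,[(.4695,-.097,.0738,s['eef_rot'][2])])
E
```

```text
[ 11.9  11.5 -35.   -0.  -43.5 -41.1] [ 1.79995258e+02 -2.60128836e-03 -1.19184704e+02] [ 0.46933607 -0.0971611   0.07370638] [-0.55699036 -0.17024711 -0.06203334] [ 0.05658478  0.02779543 -0.01018237]
[-0.0004, -0.0001, -0.0002] [0.0, -0.0, -0.0] |
```

Call:
jog_arm:
  travel:
    - [0, 0, 0]
    - [0, 0, 0]
    - [0, 0, 0]
    - [0, 0, 0]
    - [0, 0, -0.0004]
    - [0, 0, -0.0008]
    - [0, 0, -0.0012]
    - [0, 0, -0.0016]
    - [0, 0, -0.002]
    - [0, 0, -0.0025]
  dr:
    - [0, 0, 0]
    - [0, 0, 0]
    - [0, 0, 0]
    - [0, 0, 0]
    - [0, 0, -0.0294]
    - [0, 0, -0.0588]
    - [0, 0, -0.0882]
    - [0, 0, -0.1176]
    - [0, 0, -0.147]
    - [0, 0, -0.1764]
  claw: [0.6, 0.6, 0.6, 0.6, 0.6, 0.6, 0.6, 0.6, 0.6, 0.6]

```text
time_s: 27.9
tcp_pos: [0.4697, -0.0971, 0.0751]
eef_rot: [-180.0, -0.0, -54.8]
contact_force: [1.4, -0.3, -0.1]
gripper_width: 0.0651
gripper_force: 30.0
```

Call:
jog_arm:
  travel:
    - [0, 0, -0.0004]
    - [0, 0, -0.0008]
    - [0, 0, -0.0012]
    - [0, 0, -0.0016]
    - [0, 0, -0.002]
    - [0, 0, -0.0025]
    - [0, 0, -0.0029]
    - [0, 0, -0.0033]
    - [0, 0, -0.0037]
    - [0, 0, -0.0041]
  dr:
    - [0, 0, -0.0294]
    - [0, 0, -0.0588]
    - [0, 0, -0.0882]
    - [0, 0, -0.1176]
    - [0, 0, -0.147]
    - [0, 0, -0.1764]
    - [0, 0, -0.2058]
    - [0, 0, -0.2352]
    - [0, 0, -0.2646]
    - [0, 0, -0.294]
  claw: [0.6, 0.6, 0.6, 0.6, 0.6, 0.6, 0.6, 0.6, 0.6, 0.6]

```text
time_s: 29.15
tcp_pos: [0.4696, -0.0971, 0.0771]
eef_rot: [180.0, -0.0, 51.0]
contact_force: [1.3, -0.3, 0.1]
gripper_width: 0.0647
gripper_force: 30.0
```

Call:
jog_arm:
  travel:
    - [0, 0, -0.0004]
    - [0, 0, -0.0008]
    - [0, 0, -0.0012]
    - [0, 0, -0.0012]
    - [0, 0, -0.002]
    - [0, 0, -0.003]
    - [0, 0, -0.004]
    - [0, 0, -0.006]
    - [0, 0, -0.008]
    - [0, 0, -0.008]
  dr:
    - [0, 0, -0.0294]
    - [0, 0, -0.0588]
    - [0, 0, -0.088]
    - [0, 0, -0.088]
    - [0, 0, -0.088]
    - [0, 0, -0.088]
    - [0, 0, -0.088]
    - [0, 0, -0.088]
    - [0, 0, -0.088]
    - [0, 0, -0.088]
  claw: [0.6, 0.6, 0.6, 0.6, 0.6, 0.6, 0.6, 0.6, 0.6, 0.6]

```text
time_s: 30.4
tcp_pos: [0.4693, -0.0972, 0.0811]
eef_rot: [-180.0, 0.0, 82.3]
contact_force: [0.4, 0.2, -0.7]
gripper_width: 0.065
gripper_force: 30.0
```

```bash
python3 - <<'E'
from h import *
s=r.get_state(); y=s['eef_rot'][2]; print(s['joints'].round(1),s['eef_rot'],s['tcp_pos'],s['contact_force'],s['moment'])
plan(None,[(.4695,-.097,.15,y)],[(.53,-.2,.17,y),(.5895,-.315,.17,y)],[(.5895,-.315,.03,y)])
E
```

```text
[ 11.9  10.9 -34.5  -0.  -44.6 160.4] [-1.79994488e+02  1.46912506e-03  8.22725732e+01] [ 0.46927941 -0.09717828  0.08109775] [ 0.37582698  0.22051585 -0.7311538 ] [-0.11584072  0.01879705  0.00379456]
[0.0004, 0.0004, -0.1378] [-0.0, 0.0, -0.0] | 
[-0.1879, 0.1476, -0.04] [0.0, 0.0, 0.0] | [-0.3998, 0.2964, -0.04] [0.0, 0.0, 0.0] | 
[0.0, -0.0, 0.28] [0.0, 0.0, 0.0] |
```

Lid is free (the extra lift met only its weight). Carrying it to the right pad, turning slightly back to stay within the wrist's range.

Call:
jog_arm:
  travel:
    - [0, 0, -0.05]
    - [0, 0, -0.1]
    - [0, 0, -0.15]
    - [-0.06, 0.05, -0.178]
    - [-0.12, 0.1, -0.178]
    - [-0.188, 0.148, -0.178]
    - [-0.26, 0.2, -0.178]
    - [-0.33, 0.245, -0.178]
    - [-0.4, 0.2965, -0.178]
    - [-0.4, 0.2965, -0.178]
  dr:
    - [0, 0, 0]
    - [0, 0, 0]
    - [0, 0, 0.01]
    - [0, 0, 0.02]
    - [0, 0, 0.03]
    - [0, 0, 0.04]
    - [0, 0, 0.05]
    - [0, 0, 0.062]
    - [0, 0, 0.062]
    - [0, 0, 0.062]
  claw: [0.6, 0.6, 0.6, 0.6, 0.6, 0.6, 0.6, 0.6, 0.6, 0.6]

```text
time_s: 31.65
tcp_pos: [0.5898, -0.3176, 0.1686]
eef_rot: [-179.9, 0.0, 59.8]
contact_force: [0.3, 0.5, -1.9]
gripper_width: 0.065
gripper_force: 30.0
```

```bash
python3 - <<'E'
from h import *
s=r.get_state(); y=s['eef_rot'][2]; print(s['joints'].round(1),s['eef_rot'],s['tcp_pos'],s['contact_force'],s['gripper_width'])
c=r.capture('side'); save(c,'s6',(200,130,420,310),3.6)
print('pad net', [(pix(c,*d['at'],.01).round(4),round(d['conf'],2)) for d in r.tip_of('pad_right','side')])
plan(None,[(.5895,-.315,.014,y)])
E
```

```text
[-11.7  22.3  -4.5   0.  -63.3 161.5] [-1.79917254e+02  4.46028016e-02  5.98153697e+01] [ 0.58976391 -0.31755594  0.16857738] [ 0.31200666  0.49098735 -1.88662368] 0.06500895890563775
pad net [(array([ 0.5895, -0.3087,  0.01  ]), 0.92)]
[0.0014, 0.0012, 0.3102] [-0.0003, 0.0, 0.0002] |
```

View pics/s6.png

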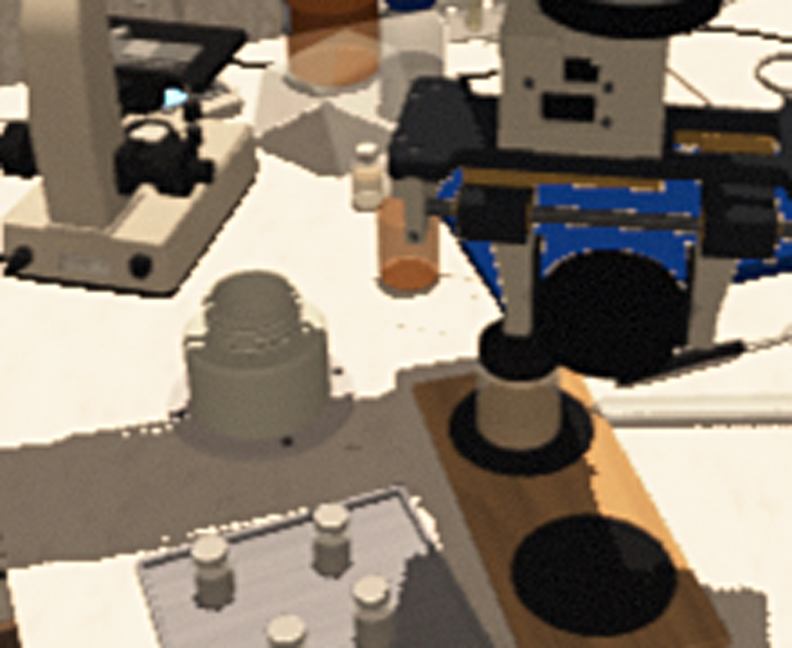

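```bash
python3 - <<'E'
from h import *
c=r.capture('side'); g=cv2.cvtColor(c['pixels'],cv2.COLOR_RGB2GRAY)
u,v,w=364,289,30
s=(g[v-w:v+w,u-w:u+w]<45).astype(np.uint8); n,l,st,ce=cv2.connectedComponentsWithStats(s);k=l[w,w]
e=cv2.fitEllipse(max(cv2.findContours((l==k).astype(np.uint8),0,1)[0],key=len)); print(e,pix(c,e[0][0]+u-w,e[0][1]+v-w,.01))
print([pix(c,a,b,.01).round(4)[:2] for a,b in ((364-23,289),(364+23,289))])
E
```

```text
((30.228687286376953, 30.60751724243164), (32.65414810180664, 45.350555419921875), 98.83399200439453) [ 0.587182   -0.31845052  0.01      ]
[array([ 0.5473, -0.3002]), array([ 0.6276, -0.3335])]
```

Call:
jog_arm:
  travel:
    - [0, -0.003, 0.06]
    - [0, -0.003, 0.12]
    - [0, -0.003, 0.18]
    - [0, -0.003, 0.22]
    - [0, -0.003, 0.25]
    - [0, -0.003, 0.25]
    - [0, -0.003, 0.25]
    - [0, -0.003, 0.25]
    - [0, -0.003, 0.25]
    - [0, -0.003, 0.25]
  dr:
    - [0, 0, 0]
    - [0, 0, 0]
    - [0, 0, 0]
    - [0, 0, 0]
    - [0, 0, 0]
    - [0, 0, 0]
    - [0, 0, 0]
    - [0, 0, 0]
    - [0, 0, 0]
    - [0, 0, 0]
  claw: [0.6, 0.6, 0.6, 0.6, 0.6, 0.6, 0.6, 0.6, 0.6, 0.6]

```text
time_s: 33.05
tcp_pos: [0.5883, -0.3146, 0.0454]
eef_rot: [180.0, -0.0, 60.0]
contact_force: [-0.3, 0.3, -0.7]
gripper_width: 0.0651
gripper_force: 30.0
```

```bash
python3 - <<'E'
from h import *
s=r.get_state(); print(s['joints'].round(1),s['eef_rot'],s['tcp_pos'],s['contact_force'],s['gripper_width'])
plan(None,[(.5885,-.3165,.0135,59.8)])
E
```

```text
[-11.4  28.6 -12.3   0.  -49.1 161.4] [ 1.79969156e+02 -1.03003507e-02  5.99596841e+01] [ 0.58828586 -0.31455973  0.04537133] [-0.2686542   0.2592972  -0.67278897] 0.06506516995883257
[-0.0032, 0.0023, 0.0637] [0.0001, -0.0, 0.0004] |
```

Call:
jog_arm:
  travel:
    - [-0.0032, 0.0023, 0.02]
    - [-0.0032, 0.0023, 0.035]
    - [-0.0032, 0.0023, 0.045]
    - [-0.0032, 0.0023, 0.053]
    - [-0.0032, 0.0023, 0.058]
    - [-0.0032, 0.0023, 0.061]
    - [-0.0032, 0.0023, 0.0637]
    - [-0.0032, 0.0023, 0.0637]
    - [-0.0032, 0.0023, 0.0637]
    - [-0.0032, 0.0023, 0.0637]
  dr:
    - [0, 0, 0]
    - [0, 0, 0]
    - [0, 0, 0]
    - [0, 0, 0]
    - [0, 0, 0]
    - [0, 0, 0]
    - [0, 0, 0]
    - [0, 0, 0]
    - [0, 0, 0]
    - [0, 0, 0]
  claw: [0.6, 0.6, 0.6, 0.6, 0.6, 0.6, 0.6, 0.6, 0.6, 0.6]

```text
time_s: 34.3
tcp_pos: [0.5884, -0.3165, 0.0133]
eef_rot: [180.0, -0.0, 60.0]
contact_force: [-0.5, 0.1, -0.6]
gripper_width: 0.0647
gripper_force: 30.0
```

Call:
jog_arm:
  travel:
    - [0, 0, 0]
    - [0, 0, 0]
    - [0, 0, 0]
    - [0, 0, 0]
    - [0, 0, -0.05]
    - [0, 0, -0.1]
    - [0, 0, -0.15]
    - [0, 0, -0.2]
    - [0, 0, -0.25]
    - [0, 0, -0.25]
  dr:
    - [0, 0, 0]
    - [0, 0, 0]
    - [0, 0, 0]
    - [0, 0, 0]
    - [0, 0, 0]
    - [0, 0, 0]
    - [0, 0, 0]
    - [0, 0, 0]
    - [0, 0, 0]
    - [0, 0, 0]
  claw: [1, 1, 1, 1, 1, 1, 1, 1, 1, 1]

```text
time_s: 35.55
tcp_pos: [0.5896, -0.3169, 0.1407]
eef_rot: [179.8, -0.1, 60.0]
contact_force: [-0.0, -0.2, -0.7]
gripper_width: 0.0878
gripper_force: 0.0
```

```bash
python3 - <<'E'
from h import *
s=r.get_state(); print(s['joints'].round(1),s['eef_rot'],s['tcp_pos'])
c=r.capture('side'); save(c,'s7',(200,200,420,360),3.6)
ct=r.capture('top')
P=cloud(ct); S=cloud(c)
for n,Q in(('top',P),('side',S)):
    q=Q[(np.abs(Q[...,0]-.445)<.08)&(np.abs(Q[...,1]+.28)<.08)&(Q[...,2]>.031)&(Q[...,2]<.05)]
    if len(q)>20: 
        _,lb,ce=cv2.kmeans(q[:,:2].astype(np.float32),4,None,(3,50,1e-5),5,cv2.KMEANS_PP_CENTERS); print(n,ce.round(4),np.bincount(lb[:,0]))
q=S[(np.hypot(S[...,0]-.5885,S[...,1]+.3165)<.05)&(S[...,2]>.036)&(S[...,2]<.046)]; print('lid top',len(q),((q.min(0)+q.max(0))/2).round(4),q.mean(0).round(4),q[:,2].std())
E
```

```text
[-11.6  23.4  -6.7   0.  -59.7 161.6] [ 1.79760445e+02 -5.26328809e-02  5.99779112e+01] [ 0.58963716 -0.31688738  0.14070134]
top [[ 0.4018 -0.245 ]
 [ 0.4683 -0.3045]
 [ 0.4665 -0.2484]
 [ 0.4218 -0.3137]] [33 34 27 34]
side [[ 0.401  -0.2479]
 [ 0.4682 -0.3071]
 [ 0.4655 -0.2499]
 [ 0.4211 -0.3159]] [73 73 68 83]
lid top 710 [ 0.5853 -0.3171  0.0389] [ 0.5851 -0.319   0.0393] 0.0010632214205747626
```

View pics/s7.png

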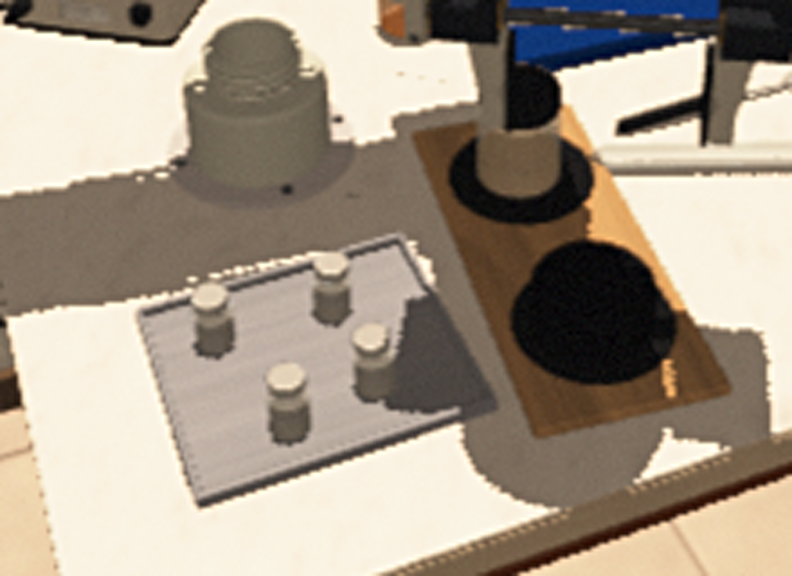

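Lid sits flat and centred on the right pad (crop (595,300)); four vials stand in the tray. Starting with vial B (0.468,-0.305).

```bash
cat >> h.py <<'E'
J=(.4695,-.097)
def vials():
    c=r.capture('top'); P=cloud(c); save(c,'top_now',(320,200,460,300),5)
    q=P[(np.abs(P[...,0]-.445)<.12)&(np.abs(P[...,1]+.28)<.12)&(P[...,2]>.03)&(P[...,2]<.05)]
    q=q[np.hypot(q[:,0]-.5885,q[:,1]+.3165)>.06]
    m=np.zeros((300,300),np.uint8)
    ij=((q[:,:2]-[.3,-.42])*1000).astype(int); 
    for i,j in ij:
        if 0<=i<300 and 0<=j<300: m[i,j]=1
    n,l=cv2.connectedComponents(cv2.dilate(m,np.ones((5,5),np.uint8)))
    for k in range(1,n):
        s=[l[i,j]==k if 0<=i<300 and 0<=j<300 else False for i,j in ij]
        if sum(s)>5: print('vial',q[s].mean(0).round(4),sum(s))
    s=r.get_state(); print('at',s['tcp_pos'].round(4),s['eef_rot'].round(1),s['joints'].round(0),s['gripper_width'])
E
python3 - <<'E'
from h import *
plan(None,[(.4683,-.3047,.1,45)],[(.4683,-.3047,.016,45)])
plan((.4683,-.3047,.016,45),[(.4683,-.3047,.14,45),(.4695,-.097,.14,45)],[(.4695,-.097,.088,45)])
E
```

```text
[-0.1, -0.2192, 0.0761] [0.0, -0.0001, 0.0415] | 
[-0.0, -0.0, 0.168] [0.0, 0.0, 0.0] | 
[0.0, 0.0, -0.248] [0.0, 0.0, 0.0] | [0.2954, -0.292, -0.248] [0.0, 0.0, 0.0] | 
[-0.0, -0.0, 0.104] [0.0, 0.0, 0.0] |
```

Call:
jog_arm:
  travel:
    - [-0.033, -0.073, 0]
    - [-0.066, -0.146, 0.03]
    - [-0.1, -0.219, 0.076]
    - [-0.1, -0.219, 0.076]
    - [-0.1, -0.219, 0.076]
    - [-0.1, -0.219, 0.076]
    - [-0.1, -0.219, 0.076]
    - [-0.1, -0.219, 0.076]
    - [-0.1, -0.219, 0.076]
    - [-0.1, -0.219, 0.076]
  dr:
    - [0, 0, 0.02]
    - [0, 0, 0.0415]
    - [0, 0, 0.0415]
    - [0, 0, 0.0415]
    - [0, 0, 0.0415]
    - [0, 0, 0.0415]
    - [0, 0, 0.0415]
    - [0, 0, 0.0415]
    - [0, 0, 0.0415]
    - [0, 0, 0.0415]
  claw: [0.5, 0.5, 0.5, 0.5, 0.5, 0.5, 0.45, 0.45, 0.45, 0.45]
  newtons: 20

```text
time_s: 36.9
tcp_pos: [0.4686, -0.3049, 0.1002]
eef_rot: [180.0, -0.0, 45.0]
contact_force: [-1.2, -0.1, 0.2]
gripper_width: 0.0394
gripper_force: 0.0
```

```bash
python3 - <<'E'
from h import *
vials()
plan(None,[(.4683,-.3047,.016,45)])
c=r.capture('side'); save(c,'s8',(200,200,420,360),3.6)
E
```

```text
at [ 0.4686 -0.3049  0.1002] [180.  -0.  45.] [-13.  16. -24.  -0. -50. 148.] 0.03964166451485989
[-0.0001, -0.0007, 0.1684] [0.0, -0.0, 0.0001] |
```

View pics/s8.png

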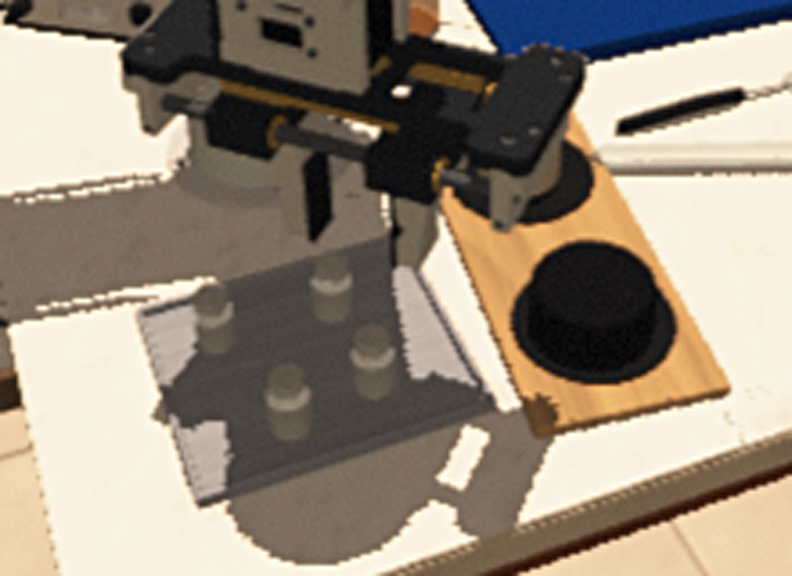

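Side view: all four vials unmoved, gripper above the one at crop (372,355); the lid looks flat and centred on its pad at (595,300). Descend, grip, carry.

Call:
jog_arm:
  travel:
    - [0, -0.0007, 0.06]
    - [0, -0.0007, 0.1]
    - [0, -0.0007, 0.14]
    - [0, -0.0007, 0.168]
    - [0, -0.0007, 0.168]
    - [0, -0.0007, 0.168]
    - [0, -0.0007, 0.168]
    - [0, -0.0007, 0.168]
    - [0, -0.0007, 0.168]
    - [0, -0.0007, 0.168]
  dr:
    - [0, 0, 0]
    - [0, 0, 0]
    - [0, 0, 0]
    - [0, 0, 0]
    - [0, 0, 0]
    - [0, 0, 0]
    - [0, 0, 0]
    - [0, 0, 0]
    - [0, 0, 0]
    - [0, 0, 0]
  claw: [0.45, 0.45, 0.45, 0.45, 0.45, 0.1, 0.1, 0.1, 0.1, 0.1]
  newtons: 20

```text
time_s: 38.25
tcp_pos: [0.4689, -0.3049, 0.0168]
eef_rot: [179.9, -0.0, 45.0]
contact_force: [0.3, 0.9, 5.4]
gripper_width: 0.0199
gripper_force: 20.0
```

Call:
jog_arm:
  travel:
    - [0, 0, -0.08]
    - [0, 0, -0.16]
    - [0, 0, -0.248]
    - [0.075, -0.075, -0.248]
    - [0.15, -0.15, -0.248]
    - [0.22, -0.22, -0.248]
    - [0.2954, -0.292, -0.248]
    - [0.2954, -0.292, -0.248]
    - [0.2954, -0.292, -0.248]
    - [0.2954, -0.292, -0.248]
  dr:
    - [0, 0, 0]
    - [0, 0, 0]
    - [0, 0, 0]
    - [0, 0, 0]
    - [0, 0, 0]
    - [0, 0, 0]
    - [0, 0, 0]
    - [0, 0, 0]
    - [0, 0, 0]
    - [0, 0, 0]
  claw: [0.1, 0.1, 0.1, 0.1, 0.1, 0.1, 0.1, 0.1, 0.1, 0.1]

```text
time_s: 39.5
tcp_pos: [0.4691, -0.0979, 0.14]
eef_rot: [-180.0, 0.0, 44.9]
contact_force: [-0.4, -0.4, -1.4]
gripper_width: 0.0201
gripper_force: 20.0
```

```bash
python3 - <<'E'
from h import *
vials()
plan(None,[(*J,.088,45)])
c=r.capture('side'); save(c,'s9',(200,130,420,310),3.6)
E
```

```text
vial [ 0.4015 -0.2451  0.0377] 32
vial [ 0.4221 -0.3134  0.0368] 34
vial [ 0.4668 -0.2466  0.0369] 34
at [ 0.4692 -0.098   0.14  ] [-180.     0.    44.9] [ 12.   7. -30.  -0. -53. 123.] 0.019887095594612922
[0.0019, -0.0008, 0.1039] [-0.0, 0.0001, -0.0002] |
```

View pics/s9.png

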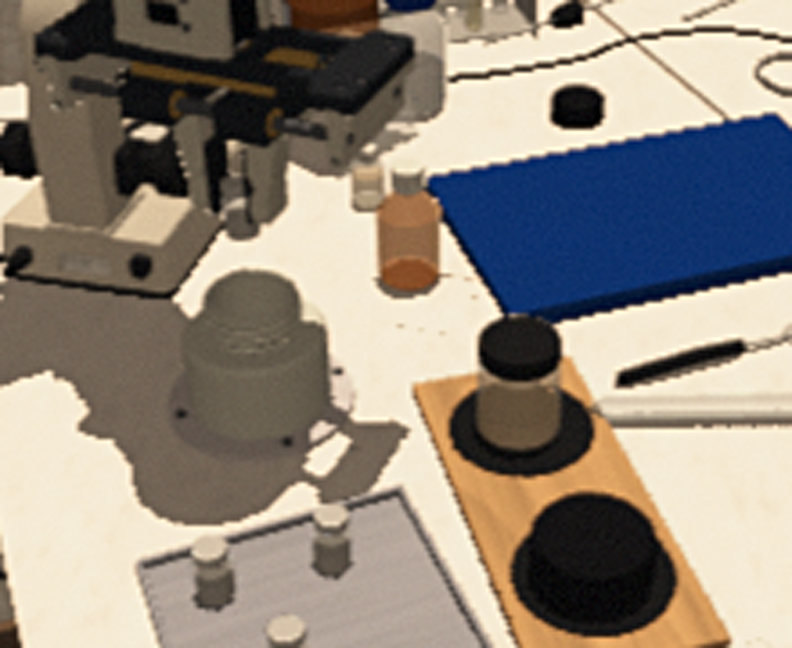

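Vial held upright at crop (240,200), directly above the jar mouth (250,290). Lower, release, back to vial C.

Call:
jog_arm:
  travel:
    - [0.0019, -0.0008, 0.04]
    - [0.0019, -0.0008, 0.08]
    - [0.0019, -0.0008, 0.104]
    - [0.0019, -0.0008, 0.104]
    - [0.0019, -0.0008, 0.104]
    - [0.0019, -0.0008, 0.104]
    - [0.0019, -0.0008, 0.104]
    - [0.0019, -0.0008, 0.104]
    - [0.0019, -0.0008, 0.104]
    - [0.0019, -0.0008, 0.104]
  dr:
    - [0, 0, 0]
    - [0, 0, 0]
    - [0, 0, 0]
    - [0, 0, 0]
    - [0, 0, 0]
    - [0, 0, 0]
    - [0, 0, 0]
    - [0, 0, 0]
    - [0, 0, 0]
    - [0, 0, 0]
  claw: [0.1, 0.1, 0.1, 0.1, 0.1, 0.1, 0.45, 0.45, 0.45, 0.45]

```text
time_s: 40.85
tcp_pos: [0.4698, -0.096, 0.0882]
eef_rot: [180.0, -0.0, 45.0]
contact_force: [-0.5, -0.4, -1.0]
gripper_width: 0.0393
gripper_force: 0.0
```

```bash
python3 - <<'E'
from h import *
vials()
plan(None,[(*J,.14,45),(.4668,-.2468,.1,45)],[(.4668,-.2468,.016,45)],[(.4668,-.2468,.14,45),(*J,.14,45)],[(*J,.088,45)])
E
```

```text
vial [ 0.4016 -0.2449  0.0369] 33
vial [ 0.422  -0.3135  0.0367] 35
vial [ 0.4666 -0.2469  0.0369] 33
at [ 0.4697 -0.096   0.0882] [-180.    0.   45.] [ 12.  10. -34.  -0. -46. 123.] 0.03923024787876575
[-0.0017, 0.001, -0.1037] [-0.0, 0.0, 0.0001] | [-0.2175, 0.209, -0.0237] [-0.0, 0.0, 0.0001] | 
[-0.0, -0.0, 0.168] [0.0, 0.0, 0.0] | 
[0.0, 0.0, -0.248] [0.0, 0.0, 0.0] | [0.2157, -0.208, -0.248] [0.0, 0.0, 0.0] | 
[-0.0, -0.0, 0.104] [0.0, 0.0, 0.0] |
```

Call:
jog_arm:
  travel:
    - [0, 0, -0.06]
    - [0, 0, -0.104]
    - [-0.07, 0.07, -0.104]
    - [-0.14, 0.14, -0.08]
    - [-0.2175, 0.209, -0.024]
    - [-0.2175, 0.209, -0.024]
    - [-0.2175, 0.209, -0.024]
    - [-0.2175, 0.209, -0.024]
    - [-0.2175, 0.209, -0.024]
    - [-0.2175, 0.209, -0.024]
  dr:
    - [0, 0, 0]
    - [0, 0, 0]
    - [0, 0, 0]
    - [0, 0, 0]
    - [0, 0, 0]
    - [0, 0, 0]
    - [0, 0, 0]
    - [0, 0, 0]
    - [0, 0, 0]
    - [0, 0, 0]
  claw: [0.45, 0.45, 0.45, 0.45, 0.45, 0.45, 0.45, 0.45, 0.45, 0.45]

```text
time_s: 42.15
tcp_pos: [0.4672, -0.2462, 0.1007]
eef_rot: [180.0, -0.0, 45.1]
contact_force: [0.6, 0.1, -0.6]
gripper_width: 0.0396
gripper_force: 0.0
```

Call:
jog_arm:
  travel:
    - [0, 0, 0.06]
    - [0, 0, 0.1]
    - [0, 0, 0.14]
    - [0, 0, 0.168]
    - [0, 0, 0.168]
    - [0, 0, 0.168]
    - [0, 0, 0.168]
    - [0, 0, 0.168]
    - [0, 0, 0.168]
    - [0, 0, 0.168]
  dr:
    - [0, 0, 0]
    - [0, 0, 0]
    - [0, 0, 0]
    - [0, 0, 0]
    - [0, 0, 0]
    - [0, 0, 0]
    - [0, 0, 0]
    - [0, 0, 0]
    - [0, 0, 0]
    - [0, 0, 0]
  claw: [0.45, 0.45, 0.45, 0.45, 0.45, 0.1, 0.1, 0.1, 0.1, 0.1]

```text
time_s: 43.4
tcp_pos: [0.4674, -0.247, 0.0167]
eef_rot: [179.9, -0.0, 45.0]
contact_force: [-0.4, -0.8, 4.7]
gripper_width: 0.0199
gripper_force: 20.0
```

Call:
jog_arm:
  travel:
    - [0, 0, -0.08]
    - [0, 0, -0.16]
    - [0, 0, -0.248]
    - [0.07, -0.07, -0.248]
    - [0.14, -0.14, -0.248]
    - [0.2157, -0.208, -0.248]
    - [0.2157, -0.208, -0.248]
    - [0.2157, -0.208, -0.248]
    - [0.2157, -0.208, -0.248]
    - [0.2157, -0.208, -0.248]
  dr:
    - [0, 0, 0]
    - [0, 0, 0]
    - [0, 0, 0]
    - [0, 0, 0]
    - [0, 0, 0]
    - [0, 0, 0]
    - [0, 0, 0]
    - [0, 0, 0]
    - [0, 0, 0]
    - [0, 0, 0]
  claw: [0.1, 0.1, 0.1, 0.1, 0.1, 0.1, 0.1, 0.1, 0.1, 0.1]

```text
time_s: 44.65
tcp_pos: [0.4693, -0.0979, 0.14]
eef_rot: [-180.0, 0.0, 44.9]
contact_force: [-0.8, -0.6, -0.4]
gripper_width: 0.02
gripper_force: 20.0
```

```bash
python3 - <<'E'
from h import *
vials()
plan(None,[(*J,.088,45)])
c=r.capture('side'); save(c,'s10',(200,130,420,310),3.6)
E
```

```text
vial [ 0.4014 -0.2453  0.0366] 32
vial [ 0.422  -0.3133  0.0375] 34
at [ 0.4693 -0.0979  0.14  ] [-180.     0.    44.9] [ 12.   7. -30.  -0. -53. 123.] 0.019758494377123903
[0.0015, -0.0009, 0.104] [-0.0, 0.0001, -0.0002] |
```

View pics/s10.png

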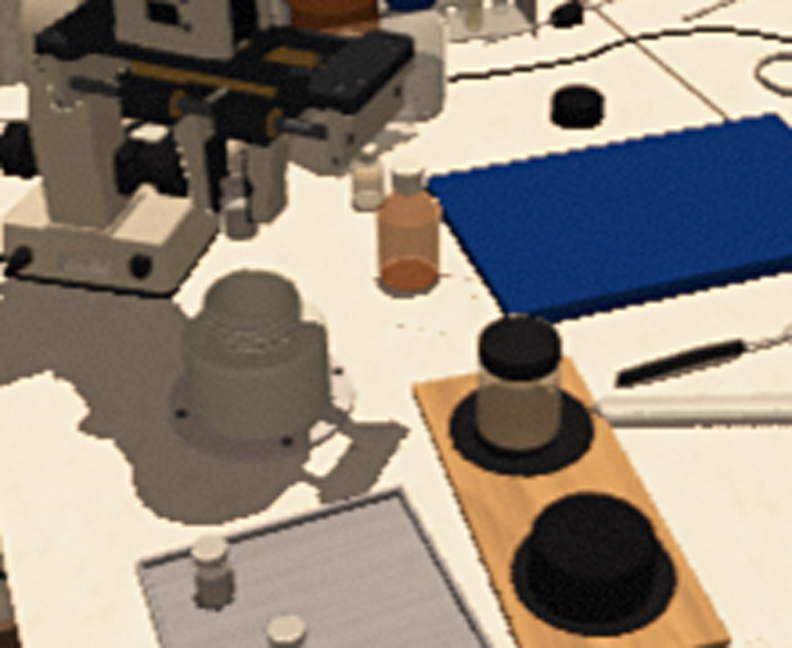

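Second vial held upright above the mouth (crop (240,205)); two remain in the tray. Release, then fetch vial A.

Call:
jog_arm:
  travel:
    - [0.0015, -0.0009, 0.04]
    - [0.0015, -0.0009, 0.08]
    - [0.0015, -0.0009, 0.104]
    - [0.0015, -0.0009, 0.104]
    - [0.0015, -0.0009, 0.104]
    - [0.0015, -0.0009, 0.104]
    - [0.0015, -0.0009, 0.104]
    - [0.0015, -0.0009, 0.104]
    - [0.0015, -0.0009, 0.104]
    - [0.0015, -0.0009, 0.104]
  dr:
    - [0, 0, 0]
    - [0, 0, 0]
    - [0, 0, 0]
    - [0, 0, 0]
    - [0, 0, 0]
    - [0, 0, 0]
    - [0, 0, 0]
    - [0, 0, 0]
    - [0, 0, 0]
    - [0, 0, 0]
  claw: [0.1, 0.1, 0.1, 0.1, 0.1, 0.1, 0.45, 0.45, 0.45, 0.45]

```text
time_s: 46.0
tcp_pos: [0.4697, -0.0962, 0.0882]
eef_rot: [180.0, -0.0, 45.0]
contact_force: [-0.6, -0.2, -1.0]
gripper_width: 0.0392
gripper_force: 0.0
```

```bash
python3 - <<'E'
from h import *
vials()
plan(None,[(*J,.14,45),(.4015,-.245,.1,45)],[(.4015,-.245,.016,45)],[(.4015,-.245,.14,45),(*J,.14,45)],[(*J,.088,45)])
E
```

```text
vial [ 0.4015 -0.2452  0.0371] 32
vial [ 0.4219 -0.3132  0.0367] 36
at [ 0.4697 -0.0962  0.0882] [180.   0.  45.] [ 12.  10. -34.   0. -46. 123.] 0.03972685311442543
[-0.0015, 0.0009, -0.1036] [0.0, 0.0, 0.0001] | [-0.307, 0.1139, -0.0236] [0.0, 0.0, 0.0001] | 
[-0.0, -0.0, 0.168] [0.0, 0.0, 0.0] | 
[0.0, 0.0, -0.248] [0.0, 0.0, 0.0] | [0.3055, -0.1131, -0.248] [0.0, 0.0, 0.0] | 
[-0.0, -0.0, 0.104] [0.0, 0.0, 0.0] |
```

Call:
jog_arm:
  travel:
    - [0, 0, -0.06]
    - [0, 0, -0.104]
    - [-0.1, 0.037, -0.104]
    - [-0.2, 0.074, -0.08]
    - [-0.307, 0.114, -0.024]
    - [-0.307, 0.114, -0.024]
    - [-0.307, 0.114, -0.024]
    - [-0.307, 0.114, -0.024]
    - [-0.307, 0.114, -0.024]
    - [-0.307, 0.114, -0.024]
  dr:
    - [0, 0, 0]
    - [0, 0, 0]
    - [0, 0, 0]
    - [0, 0, 0]
    - [0, 0, 0]
    - [0, 0, 0]
    - [0, 0, 0]
    - [0, 0, 0]
    - [0, 0, 0]
    - [0, 0, 0]
  claw: [0.45, 0.45, 0.45, 0.45, 0.45, 0.45, 0.45, 0.45, 0.45, 0.45]

```text
time_s: 47.3
tcp_pos: [0.402, -0.2445, 0.1005]
eef_rot: [180.0, -0.0, 45.1]
contact_force: [-0.5, 0.2, 0.2]
gripper_width: 0.0393
gripper_force: 0.0
```

Call:
jog_arm:
  travel:
    - [0, 0, 0.06]
    - [0, 0, 0.1]
    - [0, 0, 0.14]
    - [0, 0, 0.168]
    - [0, 0, 0.168]
    - [0, 0, 0.168]
    - [0, 0, 0.168]
    - [0, 0, 0.168]
    - [0, 0, 0.168]
    - [0, 0, 0.168]
  dr:
    - [0, 0, 0]
    - [0, 0, 0]
    - [0, 0, 0]
    - [0, 0, 0]
    - [0, 0, 0]
    - [0, 0, 0]
    - [0, 0, 0]
    - [0, 0, 0]
    - [0, 0, 0]
    - [0, 0, 0]
  claw: [0.45, 0.45, 0.45, 0.45, 0.45, 0.1, 0.1, 0.1, 0.1, 0.1]

```text
time_s: 48.55
tcp_pos: [0.402, -0.2452, 0.0167]
eef_rot: [179.9, -0.0, 45.0]
contact_force: [-0.3, 1.7, 5.9]
gripper_width: 0.0189
gripper_force: 20.0
```

Call:
jog_arm:
  travel:
    - [0, 0, -0.08]
    - [0, 0, -0.16]
    - [0, 0, -0.248]
    - [0.08, -0.03, -0.248]
    - [0.16, -0.06, -0.248]
    - [0.24, -0.09, -0.248]
    - [0.3055, -0.113, -0.248]
    - [0.3055, -0.113, -0.248]
    - [0.3055, -0.113, -0.248]
    - [0.3055, -0.113, -0.248]
  dr:
    - [0, 0, 0]
    - [0, 0, 0]
    - [0, 0, 0]
    - [0, 0, 0]
    - [0, 0, 0]
    - [0, 0, 0]
    - [0, 0, 0]
    - [0, 0, 0]
    - [0, 0, 0]
    - [0, 0, 0]
  claw: [0.1, 0.1, 0.1, 0.1, 0.1, 0.1, 0.1, 0.1, 0.1, 0.1]

```text
time_s: 49.8
tcp_pos: [0.469, -0.0977, 0.14]
eef_rot: [-180.0, 0.0, 45.0]
contact_force: [-1.1, -0.6, 0.3]
gripper_width: 0.0193
gripper_force: 20.0
```

```bash
python3 - <<'E'
from h import *
vials()
plan(None,[(*J,.088,45)])
c=r.capture('side'); print([(d['extent'],round(d['conf'],2)) for d in r.boxes_of('vial_0_center','side')])
S=cloud(c); q=S[(np.hypot(S[...,0]-.4695,S[...,1]+.097)<.02)&(S[...,2]>.095)&(S[...,2]<.16)]; print(q.min(0),q.mean(0),len(q))
E
```

```text
vial [ 0.422  -0.3135  0.0365] 35
at [ 0.4691 -0.0978  0.1401] [-180.    0.   45.] [ 12.   7. -30.  -0. -53. 123.] 0.0192967565675971
[0.0017, -0.0004, 0.1042] [-0.0, 0.0, -0.0001] | 
[([273.3, 302.0, 282.8, 323.1], 0.63)]
[ 0.44973826 -0.11687954  0.12589617] [ 0.46248666 -0.10303416  0.14594931] 181
```

Third vial held (bottom at z≈0.126). Release; fetch the last.

Call:
jog_arm:
  travel:
    - [0.0017, -0.0004, 0.04]
    - [0.0017, -0.0004, 0.08]
    - [0.0017, -0.0004, 0.104]
    - [0.0017, -0.0004, 0.104]
    - [0.0017, -0.0004, 0.104]
    - [0.0017, -0.0004, 0.104]
    - [0.0017, -0.0004, 0.104]
    - [0.0017, -0.0004, 0.104]
    - [0.0017, -0.0004, 0.104]
    - [0.0017, -0.0004, 0.104]
  dr:
    - [0, 0, 0]
    - [0, 0, 0]
    - [0, 0, 0]
    - [0, 0, 0]
    - [0, 0, 0]
    - [0, 0, 0]
    - [0, 0, 0]
    - [0, 0, 0]
    - [0, 0, 0]
    - [0, 0, 0]
  claw: [0.1, 0.1, 0.1, 0.1, 0.1, 0.1, 0.45, 0.45, 0.45, 0.45]

```text
time_s: 51.2
tcp_pos: [0.47, -0.0963, 0.0882]
eef_rot: [-180.0, 0.0, 45.0]
contact_force: [0.7, -0.2, -0.3]
gripper_width: 0.0393
gripper_force: 0.0
```

```bash
python3 - <<'E'
from h import *
vials()
plan(None,[(*J,.14,45),(.422,-.3135,.1,45)],[(.422,-.3135,.016,45)],[(.422,-.3135,.14,45),(*J,.14,45)],[(*J,.088,45)])
E
```

```text
vial [ 0.4219 -0.3136  0.0363] 35
at [ 0.47   -0.0963  0.0882] [-180.    0.   45.] [ 12.  10. -34.  -0. -46. 123.] 0.03917291133693709
[-0.0017, 0.0003, -0.1037] [-0.0, 0.0, 0.0001] | [-0.3751, 0.2391, -0.0237] [-0.0, 0.0, 0.0001] | 
[-0.0, -0.0, 0.168] [0.0, 0.0, 0.0] | 
[0.0, 0.0, -0.248] [0.0, 0.0, 0.0] | [0.3734, -0.239, -0.248] [0.0, 0.0, 0.0] | 
[-0.0, -0.0, 0.104] [0.0, 0.0, 0.0] |
```

Call:
jog_arm:
  travel:
    - [0, 0, -0.06]
    - [0, 0, -0.104]
    - [-0.09, 0.06, -0.104]
    - [-0.18, 0.12, -0.1]
    - [-0.28, 0.18, -0.06]
    - [-0.375, 0.239, -0.024]
    - [-0.375, 0.239, -0.024]
    - [-0.375, 0.239, -0.024]
    - [-0.375, 0.239, -0.024]
    - [-0.375, 0.239, -0.024]
  dr:
    - [0, 0, 0]
    - [0, 0, 0]
    - [0, 0, 0]
    - [0, 0, 0]
    - [0, 0, 0]
    - [0, 0, 0]
    - [0, 0, 0]
    - [0, 0, 0]
    - [0, 0, 0]
    - [0, 0, 0]
  claw: [0.45, 0.45, 0.45, 0.45, 0.45, 0.45, 0.45, 0.45, 0.45, 0.45]

```text
time_s: 52.5
tcp_pos: [0.4227, -0.3125, 0.1007]
eef_rot: [179.9, -0.0, 45.1]
contact_force: [-0.3, 0.4, -0.1]
gripper_width: 0.0393
gripper_force: 0.0
```

```bash
python3 - <<'E'
from h import *
c=r.capture('top'); P=cloud(c); q=P[np.hypot(P[...,0]-.4695,P[...,1]+.097)<.021]; print('jar inside z',len(q),np.percentile(q[:,2],[0,25,50,75,90,100]).round(3))
print(r.get_state()['tcp_pos']); plan(None,[(.422,-.3135,.016,45)])
E
```

```text
jar inside z 642 [0.523 0.528 0.535 0.544 0.552 0.56 ]
[ 0.42268394 -0.31262934  0.10068134]
[-0.0023, 0.0001, 0.1694] [0.0001, -0.0001, 0.0003] |
```

Call:
jog_arm:
  travel:
    - [-0.001, 0, 0.06]
    - [-0.001, 0, 0.1]
    - [-0.001, 0, 0.14]
    - [-0.001, 0, 0.169]
    - [-0.001, 0, 0.169]
    - [-0.001, 0, 0.169]
    - [-0.001, 0, 0.169]
    - [-0.001, 0, 0.169]
    - [-0.001, 0, 0.169]
    - [-0.001, 0, 0.169]
  dr:
    - [0, 0, 0]
    - [0, 0, 0]
    - [0, 0, 0]
    - [0, 0, 0]
    - [0, 0, 0]
    - [0, 0, 0]
    - [0, 0, 0]
    - [0, 0, 0]
    - [0, 0, 0]
    - [0, 0, 0]
  claw: [0.45, 0.45, 0.45, 0.45, 0.45, 0.1, 0.1, 0.1, 0.1, 0.1]

```text
time_s: 53.8
tcp_pos: [0.4222, -0.314, 0.0163]
eef_rot: [179.9, -0.0, 45.0]
contact_force: [-0.5, -0.2, 5.8]
gripper_width: 0.0198
gripper_force: 20.0
```

Call:
jog_arm:
  travel:
    - [0, 0, -0.08]
    - [0, 0, -0.16]
    - [0, 0, -0.248]
    - [0.09, -0.06, -0.248]
    - [0.18, -0.12, -0.248]
    - [0.28, -0.18, -0.248]
    - [0.374, -0.239, -0.248]
    - [0.374, -0.239, -0.248]
    - [0.374, -0.239, -0.248]
    - [0.374, -0.239, -0.248]
  dr:
    - [0, 0, 0]
    - [0, 0, 0]
    - [0, 0, 0]
    - [0, 0, 0]
    - [0, 0, 0]
    - [0, 0, 0]
    - [0, 0, 0]
    - [0, 0, 0]
    - [0, 0, 0]
    - [0, 0, 0]
  claw: [0.1, 0.1, 0.1, 0.1, 0.1, 0.1, 0.1, 0.1, 0.1, 0.1]

```text
time_s: 55.05
tcp_pos: [0.4688, -0.0979, 0.1395]
eef_rot: [-180.0, 0.0, 44.9]
contact_force: [0.6, 0.1, -0.5]
gripper_width: 0.0206
gripper_force: 20.0
```

```bash
python3 - <<'E'
from h import *
vials()
plan(None,[(*J,.088,45)])
c=r.capture('side')
S=cloud(c); q=S[(np.hypot(S[...,0]-.4695,S[...,1]+.097)<.02)&(S[...,2]>.095)&(S[...,2]<.16)]; print(q.min(0),q.mean(0),len(q))
E
```

```text
at [ 0.4689 -0.098   0.1395] [-180.     0.    44.9] [ 12.   7. -30.  -0. -53. 123.] 0.02007682348692224
[0.0024, -0.0005, 0.103] [-0.0, 0.0001, -0.0002] | 
[ 0.44968435 -0.1168523   0.12525013] [ 0.46227988 -0.10300722  0.14556041] 180
```

Held. Release, then retreat to the front right so that both cameras see the jar.

Call:
jog_arm:
  travel:
    - [0.0024, -0.0005, 0.04]
    - [0.0024, -0.0005, 0.08]
    - [0.0024, -0.0005, 0.103]
    - [0.0024, -0.0005, 0.103]
    - [0.0024, -0.0005, 0.103]
    - [0.0024, -0.0005, 0.103]
    - [0.0024, -0.0005, 0.103]
    - [0.0024, -0.0005, 0.103]
    - [0.0024, -0.0005, 0.103]
    - [0.0024, -0.0005, 0.103]
  dr:
    - [0, 0, 0]
    - [0, 0, 0]
    - [0, 0, 0]
    - [0, 0, 0]
    - [0, 0, 0]
    - [0, 0, 0]
    - [0, 0, 0]
    - [0, 0, 0]
    - [0, 0, 0]
    - [0, 0, 0]
  claw: [0.1, 0.1, 0.1, 0.1, 0.1, 0.1, 0.45, 0.45, 0.45, 0.45]

```text
time_s: 56.4
tcp_pos: [0.47, -0.0959, 0.0882]
eef_rot: [180.0, -0.0, 45.0]
contact_force: [-0.4, -0.1, 0.5]
gripper_width: 0.0396
gripper_force: 0.0
```

Call:
jog_arm:
  travel:
    - [0, 0, -0.08]
    - [0, 0, -0.16]
    - [0, 0, -0.24]
    - [-0.08, 0.08, -0.28]
    - [-0.16, 0.16, -0.28]
    - [-0.24, 0.24, -0.28]
    - [-0.32, 0.32, -0.28]
    - [-0.4, 0.4, -0.28]
    - [-0.48, 0.45, -0.28]
    - [-0.56, 0.5, -0.28]
  dr:
    - [0, 0, 0]
    - [0, 0, 0]
    - [0, 0, 0]
    - [0, 0, 0]
    - [0, 0, 0]
    - [0, 0, 0]
    - [0, 0, 0]
    - [0, 0, 0]
    - [0, 0, 0]
    - [0, 0, 0]
  claw: [0.45, 0.45, 0.45, 0.45, 0.45, 0.45, 0.45, 0.45, 0.45, 0.45]

```text
time_s: 57.65
tcp_pos: [0.4484, -0.4724, 0.2277]
eef_rot: [-180.0, 0.0, 45.0]
contact_force: [1.2, 0.9, -0.0]
gripper_width: 0.0398
gripper_force: 0.0
```

```bash
python3 - <<'E'
from h import *
s=r.get_state(); print(s['tcp_pos'],s['joints'].round(0))
c=r.capture('top'); P=cloud(c); q=P[np.hypot(P[...,0]-.4695,P[...,1]+.097)<.021]; print('jar inside z',len(q),np.percentile(q[:,2],[0,25,50,75,90,100]).round(3))
d=r.capture('side')
a=cv2.resize(c['pixels'][:,:,::-1][170:300,290:460],None,fx=4.6,fy=4.6)[:300]
def cr(c,b,w,h): return cv2.resize(c['pixels'][b[1]:b[3],b[0]:b[2],::-1],(w,h),interpolation=cv2.INTER_CUBIC)
top=np.hstack([cr(c,(310,225,360,275),260,260),cr(c,(300,150,440,280),280,260)])
bot=cr(d,(200,160,450,320),540,330)
cv2.imwrite('pics/fin.png',np.vstack([top,bot]))
E
```

```text
[ 0.44836909 -0.47240498  0.22766426] [-29.  18.  -2.  -0. -69. 164.]
jar inside z 176 [0.001 0.026 0.044 0.054 0.077 0.084]
```

View pics/fin.png

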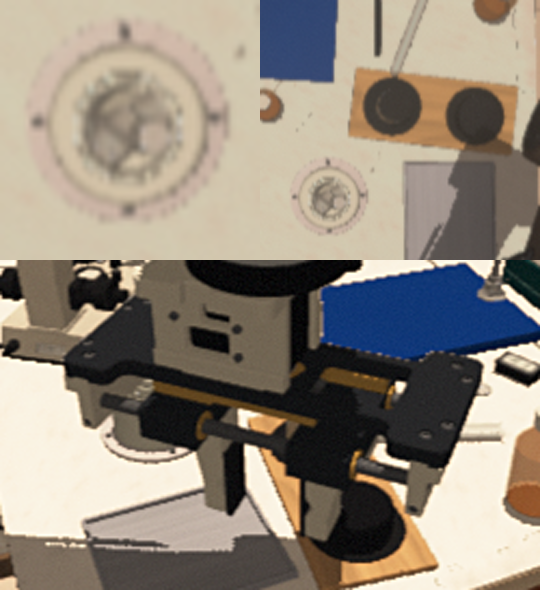

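Final view: the tray is empty, vials lie inside the jar mouth (crop (130,130)), the lid is on the right pad at (475,115), and the pot, bottle and spoon are in place. One last height check in the mouth, then hand in.

```bash
python3 - <<'E'
from h import *
c=r.capture('top'); P=cloud(c); q=P[np.hypot(P[...,0]-.4695,P[...,1]+.097)<.016]; m=np.percentile(q[:,2],[50,90,100]); print(len(q),m.round(3))
if m[2]<.08: print(r.close_job())
E
```

```text
109 [0.045 0.078 0.083]
```

```bash
python3 - <<'E'
from h import *
c=r.capture('top'); P=cloud(c)
u,v=map(round,proj(c,(.4695,-.097,.082))); print(u,v)
z=P[v-10:v+11,u-11:u+12]
for a in z: print(' '.join(f'{int(k*1000):4d}' for k in a[:,2]))
d=r.capture('side'); S=cloud(d); q=S[(np.hypot(S[...,0]-.4695,S[...,1]+.097)<.05)]; print(q[:,2].max(),len(q))
print(pix(c,u,v,.082))
E
```

```text
334 249
  57   56   58   55   55   59   57   55   57   67   72   81   78   58   58   58   57   56   54   58   54   55   54
  58   53   57   56   57   53   60   80   77   75   79   81   79   73   78   74   58   58   58   56   58   63   56
  58   59   56   57   57   76   77   82   80   83    3    9    8   82   86   88   76   77   56   59   57   59   57
  57   54   54   56   77   80   82    3    5    5    6    7    3    8    2    5   82   76   74   53   56   58   56
  54   55   58   80   82   85    9   10   11    6    6    8   12    9   11   26   28   82   83   74   55   59   56
  55   59   71   77   81    8    7   10   12   16   11   13   12   29   33   34   33   32   80   74   54   59   55
  55   55   79   82    3    5    9   10   12   13   17   14   30   32   33   32   34   33   35   83   77   54   58
  53   58   84    8    6    2   13   16   14   38   39   43   30   33   36   36   38   33   34   74   74   55   59
  55   75   83   20   28   26   26   21   38   41   45   43   41   42   38   37   36   33   33   32   82   71   56
  54   80   80   33   33   31   29   42   45   45   44   
[... 684 characters left out ...]
 52   48    4   66   68   78   82   79   74   84   72   53   57
  54   56   77   79   81   53   54   54   51   49   45    5    5   13    4   69   66   10   83   85   57   57   54
  56   58   55   79   81   75   53   51   50    6    5    8    4    7    5    3   54   74   84   73   58   54   58
  57   56   56   56   81   81   83   64   49    8    6    7    5    8    6   65   78   84   76   56   54   58   52
  56   52   54   55   56   79   79   82   81   74   66   64   66   73   81   83   82   74   52   57   56   55   60
  56   54   57   58   57   56   55   79   80   82   81   84   80   83   81   80   79   58   56   57   56   55   54
0.08281023840675666 495
[ 0.47066442 -0.09643965  0.082     ]
```

The fourth vial stands on the others, but it is fully inside the mouth: its top is about 78 mm up, below the 82 mm rim, and steady across three looks. Handing in.

```bash
python3 -c "
from plant import r
print(r.close_job())"
```

```text
the job is handed in; nothing more can be done
None
```

The job is handed in at about 58 s of the 210 s: spoon on the table clear of the jar, lid flat and centred on the free right pad, and all four vials in the jar, though the fourth stands on the others with its top about 4 mm below the rim; pot and brown bottle left untouched.

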